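Make up the carrier for a soil carbonate test

TASK

Pack the carrier for the carbonate drop test: the tin that holds soil, the lidded porcelain crucible and the dropper bottle each go upright into the insert whose round well is bored for them (soil tin in the wide shallow well, crucible in the middle-sized one, dropper bottle in the smallest), standing on the well's floor, and the black-handled spatula goes across the two notched rests along the carrier's low side, either way round. Keep the three vessels upright all the way so that nothing spills. Leave the empty tin and the marker pen where they are; they are not part of the set.

Things in the scene. Friction and masses are not known exactly. Their poses are not given: they have to be found in the camera images.
- soil_tin_center (a point): Open round aluminium tin holding soil: from above a silver rim round a brown filling. 60 mm across, 26 mm high, upright, about 0.09 kg (varies). The point is its centre, 13 mm above its underside; z is up. Grip it across the outside (60 mm) by its upper half: in its well the lower 8 mm are sunk, and the fingers must stay above that.
- crucible_center (a point): White porcelain crucible, lid fixed on: 45 mm across at the lid's edge, the widest part, 36 mm up, narrowing downward to a foot 24 mm across; 49 mm high with the lid's knob, about 0.045 kg. The point is on its axis, 24.5 mm above its underside; z is up. Grip it at and just below the lid's edge; in its well the lower 20 mm are sunk.
- dropper_bottle_center (a point): Small upright dropper bottle with a slender pointed top: round body 27 mm across up to 60 mm, then a 21 mm wide cap to 71 mm and a 12 mm wide tip; 89 mm high, about 0.04 kg. The point is on its axis, 44.5 mm above its underside; z is up. Grip it by the body between 25 and 58 mm up; in its well the lower 20 mm are sunk.
- spatula_center (a point): Spatula lying flat, 187 mm long: a round black handle 13 mm thick over the half toward its +y (8 to 94 mm from the point), a flat steel blade 12 mm wide, 2 mm thick, 4 mm off the surface, over the other half. The point is midway along it, 6.5 mm above its underside; y is its long axis. About 0.04 kg. Grip it across the handle, some 35 mm from the point toward +y, where it balances.
- empty_tin_center (a point): An empty tin of the same make as the soil tin (60 mm across, 26 mm high, bare metal inside). Not part of the set: stays where it is. The point is its centre, 13 mm above its underside.
- marker_center (a point): Marker pen lying flat, 135 mm long, 13 mm thick, black with a cap; it lies near the spatula. Not part of the set: stays where it is. The point is its middle, 6.5 mm above the surface; y is its long axis.
- well_wide (a point): Centre of the floor of the widest well, 76 mm across, 8 mm deep, for the soil tin. It is bored in one of three white square inserts (86 by 86 mm, tops 36 mm above the worktop) that stand in a row at 87 mm spacing in the carrier; which stands where varies. The point lies 28 mm above the worktop; its axes are parallel to the carrier's (see rest_mid).
- well_middle (a point): Centre of the floor of the middle-sized well, 54 mm across and 20 mm deep, in another white insert, for the crucible. The point lies 16 mm above the worktop; axes parallel to the carrier's.
- well_small (a point): Centre of the floor of the smallest well, 40 mm across and 20 mm deep, in the third white insert, for the dropper bottle. The point lies 16 mm above the worktop; axes parallel to the carrier's. On the way to the carrier stands a fixed microscope, 0.34 m tall, within x = 0.42 to 0.60, y = -0.13 to 0.05: pass over it or well in front of it.
- rest_mid (a point): Midway between the carrier's two notched tool rests, level with the bottoms of the notches, 40 mm above the worktop. The carrier is an aluminium tray, fixed, 268 mm along y by 138 mm along x. The rests, white posts 12 mm thick, stand 75 mm to either side along y; notches 30 mm wide, 10 mm deep, open along y. The row of wells runs along y, 66 mm from here toward +x (away from the robot).

How it is judged:
At the end, for the whole second after the job is handed in: Each vessel stands upright (0.12 rad) on its own well's floor, within 12 mm of its centre; the spatula lies in both notches, its middle within 12 mm across and 18 mm along of the midpoint; empty tin and marker within 20 mm of their start; all released and at rest (horizontal distance between soil_tin_center and well_wide below 0.012 m and z of soil_tin_center in the frame of well_wide between 0.009 and 0.017 m and angle between each of soil_tin_center, crucible_center, dropper_bottle_center's own z axis and vertical below 0.12 rad and horizontal distance between crucible_center and well_middle below 0.012 m and z of crucible_center in the frame of well_middle between 0.0205 and 0.0285 m and horizontal distance between dropper_bottle_center and well_small below 0.012 m and z of dropper_bottle_center in the frame of well_small between 0.0405 and 0.0485 m and x of spatula_center in the frame of rest_mid between -0.012 and 0.012 m and y of spatula_center in the frame of rest_mid between -0.018 and 0.018 m and z of spatula_center in the frame of rest_mid between -0.001 and 0.01 m and angle between the y axis of spatula_center and the y axis of rest_mid, either way round below 0.2 rad and distance of each of empty_tin_center, marker_center from where it was at the start of the episode below 0.02 m and linear speed of each of soil_tin, crucible, dropper_bottle, spatula below 0.02 m/s); the robot touches nothing.
It fails at once if the soil tin, the crucible or the dropper bottle is tipped by more than 0.7 rad (angle between any of soil_tin_center, crucible_center, dropper_bottle_center's own z axis and vertical above 0.7 rad).
It fails at once if the empty tin or the marker pen is moved by more than 40 mm (distance of any of empty_tin_center, marker_center from where it was at the start of the episode above 0.04 m).
It also fails if it takes over 147 s, if anything falls off the work surface, if the arm or the gripper's body presses on something with over 40 N, if the wrist force passes 120 N, or if a joint passes its speed limit or range.

ROBOT

A 6-joint arm with a two-finger parallel gripper is mounted at the origin on a cart in front of the work surface, level with it; the furniture and walls round the work are solid. World frame = base frame: x ahead of the robot, y to its left, z up, the work surface at z = 0. Lengths are in m, angles in rad, forces in N, time in s.
With the tool pointing down it reaches from about 0.4 to 0.825 m from the base axis. Payload 7 kg.
Tool frame: the origin (TCP) lies midway between the tips of the shut fingers; the grasp point (between the pads) lies hold_point_z behind it (hold_point_z is the distance from the TCP to the grasp point, in m); z points along the fingers, y is the line along which they close (so a half turn about z gives the same grasp; the last joint's range is limited). The gripper opens to 88 mm and grips with 3 to 60 N. Pads are 19 mm wide; open, the fingers measure 130 mm over their backs; the gripper's body (78 mm by 193 mm) begins 47 mm behind the grasp point.
Start: joints at [-0.884, 0.359, 0.012, 0, -1.224, -0.288], TCP at [0.262, -0.622, 0.227] pointing down, gripper open.
Joint ranges: [-3.07, 3.07], [-1.43, 2.12], [-1.02, 1.25], [-3.03, 1.67], [-3.05, -0], [-3.03, 3.03]. Speed limits (rad/s): [2.39, 2.39, 3.01, 3.14, 3.14, 3.14].

INTERFACE

Orientations are given as [roll, pitch, yaw] about the fixed x, y, z axes, in that order (R = Rz(yaw) Ry(pitch) Rx(roll)).
In Python, from station import * gives the robot as it stands.
- The arm moves only by the tool apply_moves, never from a script. Its argument "steps" is a list of rows, each an object with "translation": the shift along the world's x, y, z scaled (see below), a list of three; "rotation": the turn, a rotation vector about the world's x, y, z scaled (see below), a list of three. A call has exactly 10 rows; each row is the pose to reach, as a shift and turn from the pose commanded when the call began; what a row does not reach only later rows make up. The controller multiplies each number of a shift by 250 mm and each number of a turn by 30 degrees. A row lasts 1/12 s, in which the tool goes at most 41.7 mm and 7.16 degrees, less where a joint would pass 70% of its speed; a pose out of reach is approached as far as the arm can. A call with a number of a shift or a turn outside -1 to 1 is refused whole. A call with a gripper value outside its range is refused whole. "jaw" is the closure, from -1 (fully open) to 1 (shut), so that 0 is half open, set as the call begins (left out, the last holds). The fingers move at their own pace and stop on an object; "newtons" is the grip in N (left out, the last holds). Time passes only in rows, so rows that repeat a pose let the fingers close, or fill a call up. It gives the time, the measured TCP pose, the force, the opening and the grip force at its end, in the units of the state.
- get_state(): the state, without advancing time (a new reading comes with each control period).
- grab_frame(name): name is "scene" or "top" or "wrist"; returns the picture (420x560x3 uint8, blue, green, red); there is no depth.
- camera_model(name): a dict with "fx", "fy", "cx", "cy" (pixels), "k1" (the pictures are not rectified: a ray, as slopes to the right and down, at radius r is drawn at 1 + k1 r^2 times it, then the intrinsics apply), "xyz" and "rotation" of the camera in the world. Camera axes: x right, y down, z forward; pixel columns grow to the right and rows downward; lengths in m; the calibration is good to about 2 mm. A picture is of the moment at which its call begins: read the wrist's pose just before it. camera_model takes no time and is no camera call; for the wrist camera it gives the pose at the moment of the call.
- job_done(): hands the job in; it is judged then, once.
The state is a dict: "t": time; "q": joint angles; "qd": joint speeds; "joint_efforts": joint torques, N m; "eef_pos": TCP position; "ee_rot": TCP orientation; "force": force on the tool from outside, world axes, zero at the start; "moment": the same for the moment, N m; "width": finger opening in m; "gripper_force": force on a finger pad.
Only numpy, scipy, OpenCV 4.12 (cv2) and the standard library are available. Lean on these libraries where they do the work, as an engineer would, in place of code of your own. Each camera call takes 0.05 s, during which the arm holds its last target. There are 200 camera calls.

## Working session

There is one attempt and no reset: what is moved stays moved. The work goes in short steps, Python scripts to look and compute and a tool call to move; the robot and the scene stay as the last step left them, time stands still between calls to the robot, and variables do not carry over. Pictures are saved under pics/ and viewed, at most 14 in all, crops included, and the job is handed in when it is done.

Besides the shell and the picture viewer there is one more tool, called after "Call:" by a JSON object that holds its "name" and its "arguments". apply_moves: Moves the arm, as the interface text tells. Shifts and turns lie within -1 to 1; 1 stands for 250 mm of shift or 30 degrees of turn. Its arguments: {"type":"object","properties":{"steps":{"type":"array"},"jaw":{"type":"number"},"newtons":{"type":"number"}},"required":["steps"]}

```bash
ls; mkdir -p pics; python3 - <<'E'
from station import *
import cv2
s=get_state(); print({k:s[k] for k in('t','q','eef_pos','ee_rot','width','force')}); 
try: print(hold_point_z)
except Exception as e: print(e)
print([k for k in s])
for n in('top','scene'):
    cv2.imwrite(f'pics/{n}0.png',grab_frame(n)); print(n,camera_model(n))
print(camera_model('wrist'))
E
```

```text
pics
{'t': 0.0, 'q': array([-8.83900397e-01,  3.59390729e-01,  1.10620143e-02, -3.44760052e-04,
       -1.22410891e+00, -2.88053234e-01]), 'eef_pos': array([ 0.26189016, -0.62159076,  0.22562255]), 'ee_rot': array([ 3.13992690e+00, -1.55570755e-04, -2.74286724e+00]), 'width': 0.08734454115547748, 'force': array([ 0.05222639,  0.35260729, -0.26175076])}
0.0188
['t', 'q', 'qd', 'joint_efforts', 'eef_pos', 'ee_rot', 'force', 'moment', 'gripper_force', 'width']
top {'fx': 415.7209753156118, 'fy': 415.7209753156118, 'cx': 283.0335613094423, 'cy': 209.13842858368488, 'k1': -0.10712929350956843, 'xyz': array([ 0.45265198, -0.047848  ,  1.11743313]), 'rotation': array([-3.05070920e+00,  9.27554404e-04, -1.59247772e+00])}
scene {'fx': 523.4055029664514, 'fy': 523.4055029664514, 'cx': 280.6051940639418, 'cy': 210.4939275972972, 'k1': -0.0229844880757255, 'xyz': array([-0.30336567,  0.79076242,  0.79737437]), 'rotation': array([-2.12704872, -0.02192731, -2.32448815])}
{'fx': 373.73583964219563, 'fy': 373.73583964219563, 'cx': 278.8441628859852, 'cy': 213.30896122956867, 'k1': -0.05233007360090693, 'xyz': array([ 0.19515033, -0.65085277,  0.38428214]), 'rotation': array([ 2.86445192e+00, -2.08139581e-03,  1.96926540e+00])}
```

View pics/top0.png

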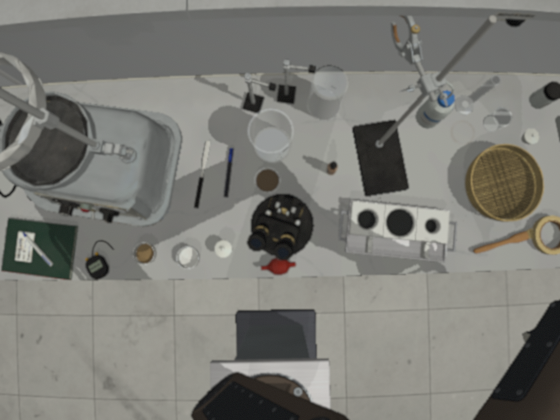

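View pics/scene0.png

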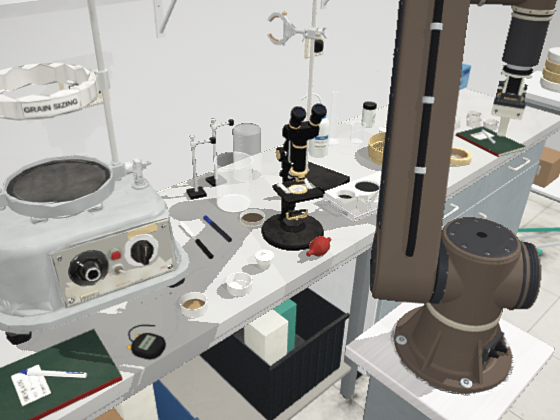

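The top view shows the carrier at about (400,225), the microscope at (282,225), round items at (145,253), (187,256), (223,248) and (267,180), long items at (203,175) and (229,172), and something small at (332,168). I'll zoom in.

```bash
cat > h.py <<'E'
from station import *
import cv2, numpy as np
from scipy.spatial.transform import Rotation as R
def ray(m,uv):
    K=np.array([[m['fx'],0,m['cx']],[0,m['fy'],m['cy']],[0,0,1]])
    p=cv2.undistortPoints(np.array(uv,float).reshape(-1,1,2),K,np.array([m['k1'],0,0,0,0.])).reshape(-1,2)
    return np.c_[p,np.ones(len(p))]@R.from_euler('xyz',m['rotation']).as_matrix().T
def onplane(m,uv,z):
    d=ray(m,uv); return m['xyz']+d*((z-m['xyz'][2])/d[:,2])[:,None]
def proj(m,P):
    p=(np.atleast_2d(P)-m['xyz'])@R.from_euler('xyz',m['rotation']).as_matrix()
    p=p[:,:2]/p[:,2:]; r2=(p**2).sum(1,keepdims=True); p=p*(1+m['k1']*r2)
    return p*[m['fx'],m['fy']]+[m['cx'],m['cy']]
E
python3 - <<'E'
from h import *
a=cv2.imread('pics/top0.png'); 
z=lambda c:cv2.resize(c,None,fx=4,fy=4,interpolation=cv2.INTER_CUBIC)
cv2.imwrite('pics/zA.png',z(a[130:275,120:320])); cv2.imwrite('pics/zB.png',z(a[130:275,310:480]))
m=camera_model('top')
for n,uv,h in[('tin1',(145,253),.026),('tin2',(187,256),.026),('w',(223,248),.049),('br',(267,180),.026),('sm',(332,168),.08),('carr',(400,222),.036)]: print(n,onplane(m,[uv],h)[0].round(3))
E
```

```text
tin1 [0.444 0.319 0.026]
tin2 [0.434 0.206 0.026]
w [0.453 0.107 0.049]
br [ 0.631 -0.008  0.026]
sm [ 0.649 -0.175  0.08 ]
carr [ 0.511 -0.355  0.036]
```

View pics/zA.png

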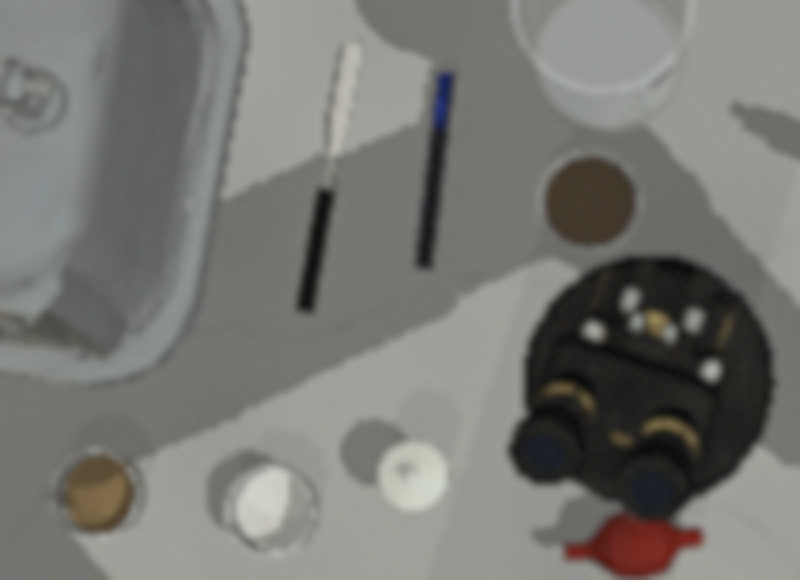

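View pics/zB.png

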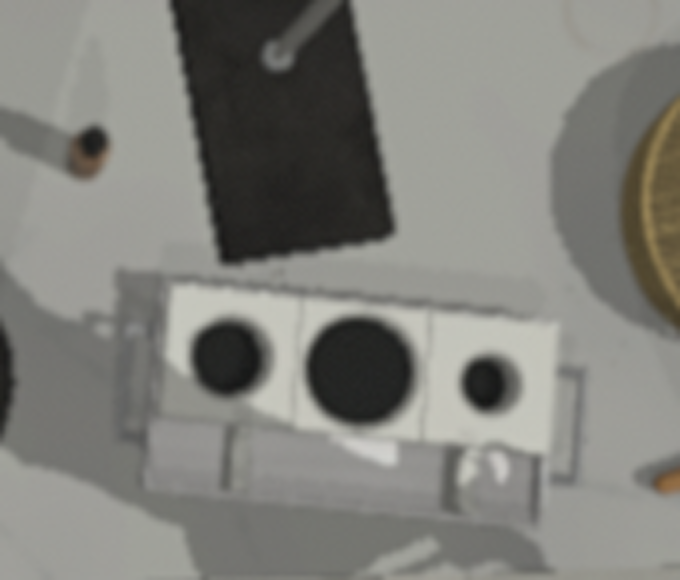

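The zooms show a crucible at (223,248), an empty tin at (187,256), and two brown-filled candidates at (145,253) and (267,180). The spatula is at about (203,175) with its handle toward the robot, the marker is at (229,172), and the bottle is at (332,168). The inserts run left to right as middle, wide, small. Next I'll measure by masks.

```bash
python3 - <<'E'
from h import *
a=cv2.imread('pics/top0.png'); m=camera_model('top'); hsv=cv2.cvtColor(a,cv2.COLOR_BGR2HSV)
def comp(mask,box,n):
    x0,y0,x1,y1=box; b=np.zeros_like(mask); b[y0:y1,x0:x1]=mask[y0:y1,x0:x1]
    c=max(cv2.findContours(b,0,1)[0],key=cv2.contourArea)
    (cx,cy),(w,h),_=cv2.minAreaRect(c); M=cv2.moments(c); cc=(M['m10']/M['m00'],M['m01']/M['m00'])
    print(n,'cen',np.round(cc,1),'rect',np.round([cx,cy,w,h],1),'area',M['m00']); return c,cc
g=a.max(2); dark=(g<55).astype('u1')
W=[]
for n,b,z in[('mid',(350,205,384,235),.036),('wide',(380,200,420,240),.036),('small',(422,210,445,240),.036)]:
    c,cc=comp(dark,b,n); 
    P=onplane(m,c.reshape(-1,2),z); (x,y),r=cv2.minEnclosingCircle(P[:,:2].astype('f4')); print('  ',round(x,4),round(y,4),'d',round(2*r,4)); W.append((x,y))
sat=((hsv[...,1]>60)).astype('u1')
for n,b,z in[('tin1',(130,240,162,268),.02),('br',(250,165,285,196),.02),('bottle',(322,158,342,178),.05)]:
    c,cc=comp(sat,b,n); P=onplane(m,c.reshape(-1,2),z); (x,y),r=cv2.minEnclosingCircle(P[:,:2].astype('f4')); print('  ',round(x,4),round(y,4),'d',round(2*r,4))
wh=(g>195).astype('u1')
c,cc=comp(wh,(212,236,236,260),'cruc'); P=onplane(m,c.reshape(-1,2),.036); print(cv2.minEnclosingCircle(P[:,:2].astype('f4')))
# white inserts
c,cc=comp((g>150).astype('u1'),(345,195,455,246),'ins'); 
c,cc=comp(dark,(190,175,208,212),'handle'); P=onplane(m,c.reshape(-1,2),.0065)[:,:2].astype('f4'); print(cv2.minAreaRect(P))
c,cc=comp(dark,(218,145,238,200),'marker'); P=onplane(m,c.reshape(-1,2),.0065)[:,:2].astype('f4'); print(cv2.minAreaRect(P))
# two-view: clamp & br rim & bottle tip
ms=camera_model('scene')
def tri(ut,us):
    d1=ray(m,[ut])[0];d2=ray(ms,[us])[0]; A=np.c_[d1,-d2]; s=np.linalg.lstsq(A,ms['xyz']-m['xyz'],rcond=None)[0]
    p,q=m['xyz']+s[0]*d1,ms['xyz']+s[1]*d2; return p.round(3),q.round(3)
print('clamp',tri((397,25),(268,25))); print('rod base',onplane(m,[(380,145)],0))
print('br',tri((267,180),(252,218)),'tin1',tri((145,253),(194,303)))
s=cv2.imread('pics/scene0.png'); z=lambda c:cv2.resize(c,None,fx=4,fy=4,interpolation=cv2.INTER_CUBIC)
cv2.imwrite('pics/zC.png',z(s[190:330,165:365]))
E
```

```text
mid cen [366.5 219.2] rect [366.5 219.   16.   15. ] area 193.0
   0.5201 -0.2671 d 0.0438
wide cen [399.4 222.2] rect [399.3 222.2  24.7  24. ] area 456.5
   0.5107 -0.354 d 0.0673
small cen [430.9 225.4] rect [431.  225.5  10.6   9.2] area 73.0
   0.4994 -0.4385 d 0.0299
tin1 cen [144.2 253. ] rect [144.1 252.9  17.7  16.1] area 215.0
   0.4436 0.3226 d 0.0486
br cen [267.  179.9] rect [267.  180.   19.8  19.8] area 306.0
   0.6318 -0.0081 d 0.0558
bottle cen [331.1 169.6] rect [330.8 169.4   8.    6.3] area 29.0
   0.6526 -0.1758 d 0.0227
cruc cen [225.1 250.6] rect [225.1 250.4  10.   14.4] area 89.0
((0.44950294494628906, 0.10757406055927277), 0.018874438479542732)
ins cen [411.7 218.8] rect [402.5 220.   50.  103. ] area 3412.0
handle cen [198.4 191.8] rect [198.4 192.    3.2  28.8] area 65.0
((0.6056286692619324, 0.1790727823972702), (0.008838175795972347, 0.07821423560380936), 79.5908432006836)
marker cen [227.5 178.6] rect [227.5 178.5   2.9  33.4] area 65.5
((0.6406718492507935, 0.09946879744529724), (0.007950621657073498, 0.09124366194009781), 82.88690948486328)
clamp (array([ 0.825, -0.25 ,  0.459]), array([ 0.836, -0.239,  0.462]))
rod base [[ 0.72642816 -0.32051896  0.        ]]
br (array([ 0.634, -0.007,  0.006]), array([ 0.636, -0.005,  0.007])) tin1 (array([0.443, 0.322, 0.016]), array([0.446, 0.324, 0.017]))
```

View pics/zC.png

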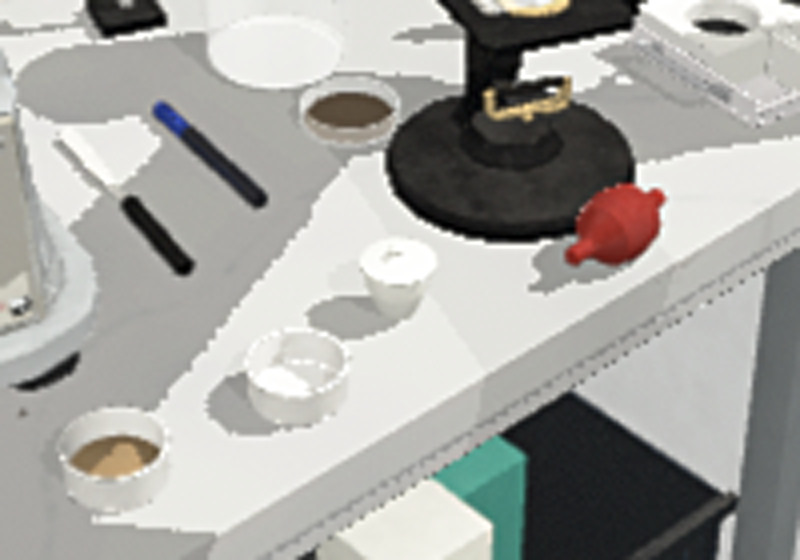

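The dish at (267,180) is a low glass petri dish, triangulated at about 6 mm high. So the soil tin is the tall-rimmed one at (145,253), (187,256) is the empty tin, and (223,248) is the crucible. First I'll check the carrier with the wrist camera on the way.

Call:
{"name": "apply_moves", "arguments": {"steps": [{"translation":[0.1,0.1,0.1],"rotation":[0,0,0.1]},{"translation":[0.3,0.3,0.3],"rotation":[0,0,0.3]},{"translation":[0.5,0.5,0.38],"rotation":[0,0,0.5]},{"translation":[0.7,0.7,0.38],"rotation":[0,0,0.7]},{"translation":[0.85,0.85,0.38],"rotation":[0,0,0.9]},{"translation":[0.95,1,0.38],"rotation":[0,0,1]},{"translation":[0.95,1,0.38],"rotation":[0,0,1]},{"translation":[0.95,1,0.38],"rotation":[0,0,1]},{"translation":[0.95,1,0.38],"rotation":[0,0,1]},{"translation":[0.95,1,0.38],"rotation":[0,0,1]}], "jaw": -1, "newtons": 20}}

```text
t: 0.93
eef_pos: [0.5031, -0.3681, 0.3217]
ee_rot: [-3.141, 0.001, -2.215]
force: [-1.7, -0.3, 0.3]
width: 0.0879
gripper_force: 0.0
```

```bash
cat >> h.py <<'E'
def snap(n):
    m=camera_model('wrist'); a=grab_frame('wrist'); cv2.imwrite(f'pics/{n}.png',a); return m,a
def st():
    s=get_state(); print('t',round(s['t'],2),'pos',s['eef_pos'].round(4),'rpy',s['ee_rot'].round(3),'w',round(s['width'],4),'gf',round(float(np.max(s['gripper_force'])),1),'F',s['force'].round(1),'q',s['q'].round(2))
E
python3 - <<'E'
from h import *
st(); m,a=snap('w1'); print(m['xyz'])
E
```

```text
t 0.93 pos [ 0.5031 -0.3681  0.3217] rpy [-3.141e+00  1.000e-03 -2.215e+00] w 0.0879 gf 0.0 F [-1.7 -0.3  0.3] q [-0.32  0.23  0.05 -0.   -1.39 -0.32]
[ 0.45977292 -0.42755872  0.48013268]
```

View pics/w1.png

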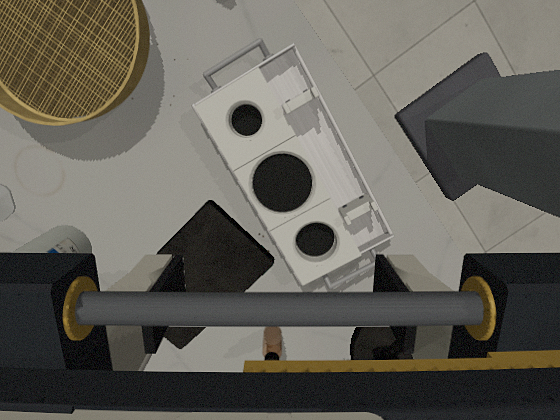

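The wrist view shows the small well at (246,120), the wide one at (282,182), the middle one at (316,239), and the rest posts at about (299,95) and (355,210). I'll convert these to positions.

```bash
python3 - <<'E'
from h import *
m=camera_model('wrist'); a=cv2.imread('pics/w1.png'); g=a.max(2)
for n,c0 in[('small',(246,120)),('wide',(282,182)),('mid',(316,239))]:
    d=(g<60).astype('u1'); lab=cv2.connectedComponents(d)[1]; b=(lab==lab[c0[1],c0[0]]).astype('u1')
    c=cv2.findContours(b,0,1)[0][0].reshape(-1,2); print(n,c.mean(0))
    for z in(.036,.02):
        P=onplane(m,c,z)[:,:2].astype('f4'); (x,y),(w,h),_=cv2.fitEllipse(P); print('  z',z,round(x,4),round(y,4),'d',round(w,4),round(h,4))
# profile across wells
    print(g[c0[1],c0[0]-50:c0[0]+50:2])
print(cv2.minAreaRect(onplane(m,[(193,104),(297,290),(297,45),(388,233)],.036)[:,:2].astype('f4')))
print(onplane(m,[(193,104),(304,290),(355,210),(299,95)],.036).round(4))
cv2.imwrite('pics/z1.png',cv2.resize(a[30:300,180:400],None,fx=2.2,fy=2.2,interpolation=cv2.INTER_CUBIC))
E
```

```text
small [246.25882353 119.36470588]
  z 0.036 0.4966 -0.4402 d 0.034 0.0343
  z 0.02 0.4979 -0.4406 d 0.0353 0.0355
[142 144 127 162 181 176 177 181 175 177 177 176 176 175 179 151 117 101
  15  30  25  21  32  32   8  23  37  24  31  35  33  22  18 137 155 179
 177 175 176 176 176 177 179 179 182 150 139 138 140 138]
wide [281.94512195 182.13414634]
  z 0.036 0.5082 -0.3559 d 0.07 0.0704
  z 0.02 0.51 -0.3533 d 0.0726 0.0729
[142 141  99 143 171 175 176 178 166 150  76  28  31  34  33  34  30  39
  31  24  36  29  34  34  42  25  30  26  28  37  39  30  33  33  33  31
  31  26  29  18 149 148 174 176 177 175 180 176 176 178]
mid [314.92857143 238.69387755]
  z 0.036 0.5182 -0.2733 d 0.0427 0.0472
  z 0.02 0.5203 -0.2677 d 0.0443 0.0489
[141 141 116 120 146 180 175 176 178 174 177 178 178 179 154  15  29  32
  32  23  34  25  25  29  37  35  31  31  25  34  27  31  23  30 141  83
 145 175 180 177 178 175 177 177 172 173 177 174 174 175]
((0.4895693063735962, -0.3496643900871277), (0.26526176929473877, 0.13747818768024445), 81.0433578491211)
[[ 0.5345 -0.491   0.036 ]
 [ 0.5708 -0.2238  0.036 ]
 [ 0.4565 -0.2744  0.036 ]
 [ 0.4317 -0.4257  0.036 ]]
```

View pics/z1.png

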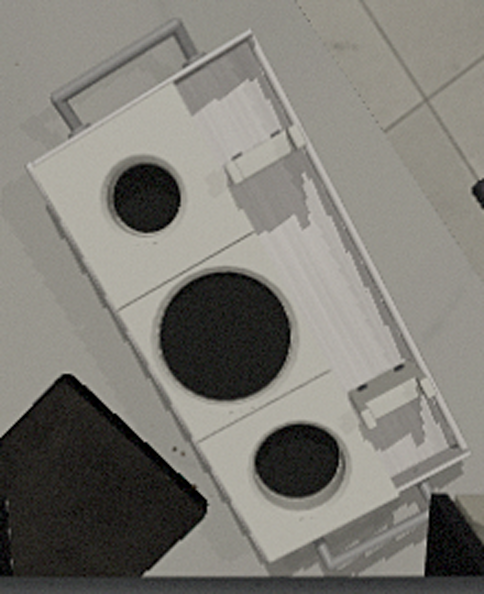

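Wells: wide (0.5097,-0.3544), small (0.4986,-0.4400), middle (0.5205,-0.2680). The carrier y axis is (0.126,0.992), and the 87 mm spacing checks. rest_mid is about (0.4442,-0.3461). Next, the soil tin, passing over the microscope.

Call:
{"name": "apply_moves", "arguments": {"steps": [{"translation":[0,0,0.14],"rotation":[0,0,0.1]},{"translation":[0,0.1,0.28],"rotation":[0,0,0.2]},{"translation":[0,0.22,0.4],"rotation":[0,0,0.4]},{"translation":[0,0.36,0.5],"rotation":[0,0,0.6]},{"translation":[0,0.5,0.56],"rotation":[0,0,0.8]},{"translation":[0,0.65,0.56],"rotation":[0,0,0.9]},{"translation":[0,0.8,0.56],"rotation":[0,0,1]},{"translation":[0,0.95,0.56],"rotation":[0,0,1]},{"translation":[0,1,0.56],"rotation":[0,0,1]},{"translation":[0,1,0.56],"rotation":[0,0,1]}]}}

```text
t: 1.82
eef_pos: [0.4991, -0.12, 0.4617]
ee_rot: [-3.141, 0.001, -1.693]
force: [-0.6, -0.7, 1.0]
width: 0.0878
gripper_force: 0.0
```

Call:
{"name": "apply_moves", "arguments": {"steps": [{"translation":[0,0.12,0],"rotation":[0,0,0]},{"translation":[0,0.28,0],"rotation":[0,0,0]},{"translation":[0,0.44,0],"rotation":[0,0,0]},{"translation":[0,0.6,0],"rotation":[0,0,0]},{"translation":[0,0.76,0],"rotation":[0,0,0]},{"translation":[0,0.92,0],"rotation":[0,0,0]},{"translation":[0,1,0],"rotation":[0,0,0]},{"translation":[0,1,0],"rotation":[0,0,0]},{"translation":[0,1,0],"rotation":[0,0,0]},{"translation":[0,1,0],"rotation":[0,0,0]}]}}

```text
t: 2.65
eef_pos: [0.4998, 0.127, 0.4613]
ee_rot: [3.141, -0.001, -1.696]
force: [-1.2, -0.5, -0.1]
width: 0.0878
gripper_force: 0.0
```

Call:
{"name": "apply_moves", "arguments": {"steps": [{"translation":[-0.05,0.12,0],"rotation":[0,0,0]},{"translation":[-0.1,0.28,0],"rotation":[0,0,0]},{"translation":[-0.15,0.44,-0.1],"rotation":[0,0,0]},{"translation":[-0.2,0.6,-0.2],"rotation":[0,0,0]},{"translation":[-0.24,0.7,-0.35],"rotation":[0,0,0]},{"translation":[-0.24,0.76,-0.5],"rotation":[0,0,0]},{"translation":[-0.24,0.76,-0.65],"rotation":[0,0,0]},{"translation":[-0.24,0.76,-0.8],"rotation":[0,0,0]},{"translation":[-0.24,0.76,-0.8],"rotation":[0,0,0]},{"translation":[-0.24,0.76,-0.8],"rotation":[0,0,0]}]}}

```text
t: 3.48
eef_pos: [0.4395, 0.3158, 0.2598]
ee_rot: [3.139, -0.005, -1.697]
force: [0.2, 0.3, 0.8]
width: 0.0877
gripper_force: 0.0
```

```bash
python3 - <<'E'
from h import *
st(); m,a=snap('w2'); print(m['xyz'])
for n,p in[('tin',(.444,.322,.026)),('empty',(.434,.206,.026)),('cruc',(.452,.107,.036))]: print(n,proj(m,p))
E
```

```text
t 3.48 pos [0.4395 0.3158 0.2598] rpy [ 3.139 -0.005 -1.697] w 0.0877 gf 0.0 F [0.2 0.3 0.8] q [ 0.99  0.12 -0.23  0.   -1.23 -1.11]
[0.43177822 0.24289034 0.41872195]
tin [[275.88101013 186.32674097]]
empty [[270.90618919  71.46043635]]
cruc [[237.04510488 -38.94093711]]
```

View pics/w2.png

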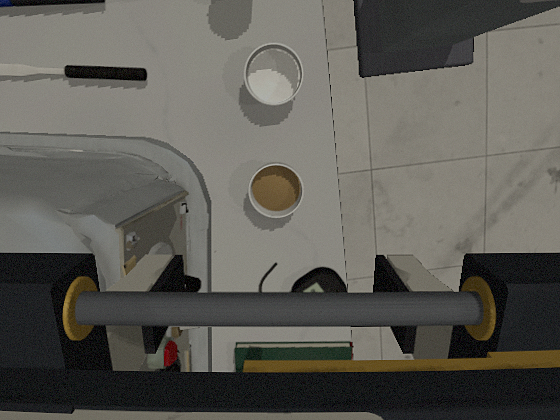

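The soil tin appears at (276,190), with the empty tin at (272,73) and the shaker casing left of column 210, so closing along x is too tight. I'll grip along y instead, with the camera facing the robot. First I'll locate the rims and the spatula handle from this view.

```bash
cat >> h.py <<'E'
def circ(m,a,uv,z,D,rad=60):
    """rim circle: edge points cast on plane z, RANSAC circle of diameter D near uv"""
    g=cv2.GaussianBlur(cv2.cvtColor(a,cv2.COLOR_BGR2GRAY),(3,3),0); e=cv2.Canny(g,40,110)
    v,u=np.nonzero(e); k=np.hypot(u-uv[0],v-uv[1])<rad; P=onplane(m,np.c_[u,v][k],z)[:,:2]
    c0=onplane(m,[uv],z)[0,:2]; best=(0,)
    for dx in np.arange(-.02,.0201,.001):
        for dy in np.arange(-.02,.0201,.001):
            c=c0+[dx,dy]; r=np.hypot(*(P-c).T); n=(abs(r-D/2)<.0012).sum()
            if n>best[0]: best=(n,c)
    c=best[1]; r=np.hypot(*(P-c).T); Q=P[abs(r-D/2)<.002]
    A=np.c_[2*Q,np.ones(len(Q))]; s=np.linalg.lstsq(A,(Q**2).sum(1),rcond=None)[0]
    return s[:2].round(4),round(2*np.sqrt(s[2]+s[:2]@s[:2]),4),best[0],len(P)
E
python3 - <<'E'
from h import *
m=camera_model('wrist'); a=cv2.imread('pics/w2.png')
print('soil',circ(m,a,(276,190),.026,.060,45)); print('empty',circ(m,a,(272,73),.026,.060,45))
g=a.max(2); d=(g<50).astype('u1'); b=np.zeros_like(d); b[60:90,55:155]=d[60:90,55:155]
c=max(cv2.findContours(b,0,1)[0],key=cv2.contourArea).reshape(-1,2); r=cv2.minAreaRect(onplane(m,c,.0065)[:,:2].astype('f4')); print('handle',r)
print('flange edge x at tin row z0,.03,.06',[onplane(m,[(210,190)],z)[0].round(3) for z in(0,.03,.06)],'panel',[onplane(m,[(187,205)],z)[0].round(3) for z in(.05,.1,.15)])
E
```

```text
soil (array([0.4483, 0.3296]), np.float64(0.0588), np.int64(132), 504)
empty (array([0.435 , 0.2105]), np.float64(0.059), np.int64(156), 539)
handle ((0.6107946038246155, 0.1830938160419464), (0.012550113722682, 0.08801368623971939), 79.58268737792969)
flange edge x at tin row z0,.03,.06 [array([0.523, 0.325, 0.   ]), array([0.517, 0.319, 0.03 ]), array([0.51 , 0.313, 0.06 ])] panel [array([0.539, 0.327, 0.05 ]), array([0.524, 0.316, 0.1  ]), array([0.51 , 0.305, 0.15 ])]
```

Those poses were read just after the picture while the arm may still have been settling. I'll rotate to the grasp yaw (−90°) and measure again with the stored pose.

Call:
{"name": "apply_moves", "arguments": {"steps": [{"translation":[0,0,0],"rotation":[0,0,-0.15]},{"translation":[0,0,0],"rotation":[0,0,-0.35]},{"translation":[0,0,0],"rotation":[0,0,-0.55]},{"translation":[0,0,0],"rotation":[0,0,-0.75]},{"translation":[0,0,0],"rotation":[0,0,-0.9]},{"translation":[0,0,0],"rotation":[0,0,-1]},{"translation":[0,0,0],"rotation":[0,0,-1]},{"translation":[0,0,0],"rotation":[0,0,-1]},{"translation":[0,0,0],"rotation":[0,0,-1]},{"translation":[0,0,0],"rotation":[0,0,-1]}]}}

```text
t: 4.37
eef_pos: [0.4401, 0.318, 0.2627]
ee_rot: [-3.141, 0.002, -2.218]
force: [-0.1, -0.7, 0.5]
width: 0.0877
gripper_force: 0.0
```

Call:
{"name": "apply_moves", "arguments": {"steps": [{"translation":[0,0,0],"rotation":[0,0,-0.15]},{"translation":[0,0,0],"rotation":[0,0,-0.35]},{"translation":[0,0,0],"rotation":[0,0,-0.55]},{"translation":[0,0,0],"rotation":[0,0,-0.75]},{"translation":[0,0,0],"rotation":[0,0,-0.9]},{"translation":[0,0,0],"rotation":[0,0,-1]},{"translation":[0,0,0],"rotation":[0,0,-1]},{"translation":[0,0,0],"rotation":[0,0,-1]},{"translation":[0,0,0],"rotation":[0,0,-1]},{"translation":[0,0,0],"rotation":[0,0,-1]}]}}

```text
t: 5.2
eef_pos: [0.4396, 0.318, 0.2616]
ee_rot: [3.142, 0.0, -2.741]
force: [0.2, 0.8, -0.1]
width: 0.0872
gripper_force: 0.0
```

Call:
{"name": "apply_moves", "arguments": {"steps": [{"translation":[0,0,0],"rotation":[0,0,-0.15]},{"translation":[0,0,0],"rotation":[0,0,-0.35]},{"translation":[0,0,0],"rotation":[0,0,-0.55]},{"translation":[0,0,0],"rotation":[0,0,-0.75]},{"translation":[0,0,0],"rotation":[0,0,-0.9]},{"translation":[0,0,0],"rotation":[0,0,-1]},{"translation":[0,0,0],"rotation":[0,0,-1]},{"translation":[0,0,0],"rotation":[0,0,-1]},{"translation":[0,0,0],"rotation":[0,0,-1]},{"translation":[0,0,0],"rotation":[0,0,-1]}]}}

```text
t: 6.03
eef_pos: [0.4396, 0.318, 0.2616]
ee_rot: [-3.142, 0.0, 3.018]
force: [-0.2, -0.4, -0.3]
width: 0.0878
gripper_force: 0.0
```

```bash
python3 - <<'E'
import re
s=open('h.py').read()
s=s.replace("cv2.imwrite(f'pics/{n}.png',a); return m,a","cv2.imwrite(f'pics/{n}.png',a); pickle.dump(m,open(f'pics/{n}.pkl','wb')); return m,a").replace("import cv2, numpy","import pickle, cv2, numpy")
open('h.py','w').write(s)
E
python3 - <<'E'
from h import *
st(); m,a=snap('w3'); print(m['xyz'],get_state()['eef_pos'])
for D in(.058,.06,.062):
  uv=proj(m,(.446,.325,.026))[0]; print(uv,'soil',circ(m,a,uv,.026,D,60))
uv=proj(m,(.435,.21,.026))[0]; print(uv,'empty',circ(m,a,uv,.026,.06,60))
t=cv2.imread('pics/top0.png'); mt=camera_model('top')
print('top soil',circ(mt,t,(145,253),.026,.06,18),'empty',circ(mt,t,(187,256),.026,.06,18))
E
```

```text
t 6.03 pos [0.4396 0.318  0.2616] rpy [-3.142  0.     3.018] w 0.0878 gf 0.0 F [-0.2 -0.4 -0.3] q [ 0.99  0.12 -0.23  0.   -1.23 -2.68]
[0.36747861 0.32671641 0.42011971] [0.4395835  0.31797576 0.261564  ]
[286.10567575 182.87150813] soil (array([0.4441, 0.328 ]), np.float64(0.058), np.int64(169), 593)
[286.10567575 182.87150813] soil (array([0.4432, 0.3287]), np.float64(0.0595), np.int64(141), 593)
[286.10567575 182.87150813] soil (array([0.4437, 0.3259]), np.float64(0.0614), np.int64(147), 593)
[178.95286015 185.9517382 ] empty (array([0.4311, 0.2112]), np.float64(0.06), np.int64(144), 686)
top soil (array([0.4445, 0.3187]), np.float64(0.0601), np.int64(27), 128) empty (array([0.4417, 0.2198]), np.float64(0.0589), np.int64(35), 116)
```

View pics/w3.png

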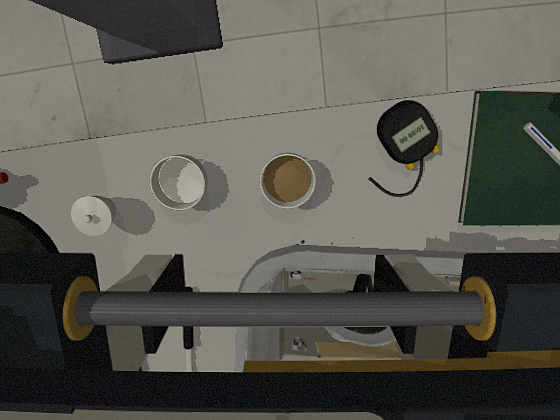

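The soil tin's rim centre is at about (288,181), the empty tin is at (179,182), and the crucible is at (93,215).

```bash
python3 - <<'E'
from h import *
m=pickle.load(open('pics/w3.pkl','rb')); a=cv2.imread('pics/w3.png'); hsv=cv2.cvtColor(a,cv2.COLOR_BGR2HSV)
print('eye',onplane(m,[(288,181),(179,182)],.026).round(4), 'lid',onplane(m,[(93,215)],.036).round(4))
b=np.zeros(a.shape[:2],'u1'); b[145:220,250:330]=(hsv[145:220,250:330,1]>70); c=max(cv2.findContours(b,0,1)[0],key=cv2.contourArea).reshape(-1,2)
for z in(.015,.02,.026): print(z,cv2.fitEllipse(onplane(m,c,z)[:,:2].astype('f4')))
# rim: bright pixels near
for c0,r0 in[((288,181),36),((179,182),36)]:
    x,y=c0; p=a[y-40:y+41,x-40:x+41].max(2); print('row',p[40,::2]); print('col',p[::2,40])
E
```

```text
eye [[0.4442 0.3273 0.026 ]
 [0.4307 0.2109 0.026 ]] lid [[0.4529 0.1133 0.036 ]]
0.015 ((0.44352319836616516, 0.3263302147388458), (0.05053633451461792, 0.05218815430998802), 3.5188918113708496)
0.02 ((0.44258466362953186, 0.32633498311042786), (0.04991260915994644, 0.05154404416680336), 3.5189762115478516)
0.026 ((0.44145840406417847, 0.3263407051563263), (0.049164146184921265, 0.050771117210388184), 3.5187554359436035)
row [137 137 139 137 137 138 164  83  69  76  78  73  74 119 110 110 108 114
 110 113 109 113 109 106 106 105 103 107 108 103 100  94 126 173  99 101
 102 104 102 103  99]
col [137 138 139 139 136 140 101 120  72  72 101 111 108 109 112 109 112 112
 112 110 109 108 105 108 110 102 105 104 107 102 103 122 117 179 128 132
 129 133 134 134 133]
row [139 137 135 139 137 104 114  90  93  94 181 118 118 128 133 129 131 128
 129 179 169 169 169 168 173 173 172 171 170 173 169 162 157  75  91 101
  99 104  99 104 101]
col [134 136 137 135 135 140 114 183 120 120 119 122 118 112 112 114 126 136
 170 171 169 167 167 171 168 172 175 129 129 131 135  96 111 125 113 131
 131 133 134 132 131]
```

Call:
{"name": "apply_moves", "arguments": {"steps": [{"translation":[0.016,0.036,-0.08],"rotation":[0,0,0]},{"translation":[0.016,0.036,-0.2],"rotation":[0,0,0]},{"translation":[0.016,0.036,-0.32],"rotation":[0,0,0]},{"translation":[0.016,0.036,-0.44],"rotation":[0,0,0]},{"translation":[0.016,0.036,-0.56],"rotation":[0,0,0]},{"translation":[0.016,0.036,-0.66],"rotation":[0,0,0]},{"translation":[0.016,0.036,-0.74],"rotation":[0,0,0]},{"translation":[0.016,0.036,-0.8],"rotation":[0,0,0]},{"translation":[0.016,0.036,-0.8],"rotation":[0,0,0]},{"translation":[0.016,0.036,-0.8],"rotation":[0,0,0]}]}}

```text
t: 6.92
eef_pos: [0.4435, 0.3267, 0.0612]
ee_rot: [-3.14, -0.001, 3.017]
force: [0.4, 0.6, 0.9]
width: 0.0875
gripper_force: 0.0
```

Call:
{"name": "apply_moves", "arguments": {"steps": [{"translation":[0,0,-0.04],"rotation":[0,0,0]},{"translation":[0,0,-0.08],"rotation":[0,0,0]},{"translation":[0,0,-0.12],"rotation":[0,0,0]},{"translation":[0,0,-0.15],"rotation":[0,0,0]},{"translation":[0,0,-0.18],"rotation":[0,0,0]},{"translation":[0,0,-0.2],"rotation":[0,0,0]},{"translation":[0,0,-0.205],"rotation":[0,0,0]},{"translation":[0,0,-0.205],"rotation":[0,0,0]},{"translation":[0,0,-0.205],"rotation":[0,0,0]},{"translation":[0,0,-0.205],"rotation":[0,0,0]}]}}

```text
t: 7.75
eef_pos: [0.4438, 0.3273, 0.0107]
ee_rot: [3.141, 0.0, 3.017]
force: [0.5, 0.2, 0.7]
width: 0.0878
gripper_force: 0.0
```

Call:
{"name": "apply_moves", "arguments": {"steps": [{"translation":[0,0,0],"rotation":[0,0,0]},{"translation":[0,0,0],"rotation":[0,0,0]},{"translation":[0,0,0],"rotation":[0,0,0]},{"translation":[0,0,0],"rotation":[0,0,0]},{"translation":[0,0,0],"rotation":[0,0,0]},{"translation":[0,0,0],"rotation":[0,0,0]},{"translation":[0,0,0],"rotation":[0,0,0]},{"translation":[0,0,0],"rotation":[0,0,0]},{"translation":[0,0,0],"rotation":[0,0,0]},{"translation":[0,0,0],"rotation":[0,0,0]}], "jaw": 1, "newtons": 25}}

```text
t: 8.58
eef_pos: [0.4436, 0.327, 0.0104]
ee_rot: [3.141, 0.0, 3.017]
force: [-0.7, -0.4, 3.3]
width: 0.0575
gripper_force: 25.0
```

Call:
{"name": "apply_moves", "arguments": {"steps": [{"translation":[0,0,0.02],"rotation":[0,0,0]},{"translation":[0,0,0.06],"rotation":[0,0,0]},{"translation":[0,0,0.12],"rotation":[0,0,0]},{"translation":[0,0,0.2],"rotation":[0,0,0]},{"translation":[0,0,0.28],"rotation":[0,0,0]},{"translation":[0,0,0.36],"rotation":[0,0,0]},{"translation":[0,0,0.4],"rotation":[0,0,0]},{"translation":[0,0,0.4],"rotation":[0,0,0]},{"translation":[0,0,0.4],"rotation":[0,0,0]},{"translation":[0,0,0.4],"rotation":[0,0,0]}]}}

```text
t: 9.42
eef_pos: [0.4431, 0.3264, 0.1095]
ee_rot: [-3.141, -0.001, 3.016]
force: [-0.4, -0.6, -1.6]
width: 0.0574
gripper_force: 25.0
```

```bash
python3 - <<'E'
from h import *
st(); m,a=snap('w4'); s=grab_frame('scene'); 
b=np.hstack([cv2.resize(a,(400,300)),cv2.resize(s[180:360,100:340],(400,300))]); cv2.imwrite('pics/z4.png',b)
E
```

```text
t 9.42 pos [0.4431 0.3264 0.1095] rpy [-3.141e+00 -1.000e-03  3.016e+00] w 0.0574 gf 25.0 F [-0.4 -0.6 -1.6] q [ 0.99  0.26 -0.42 -0.   -0.89 -2.69]
```

View pics/z4.png

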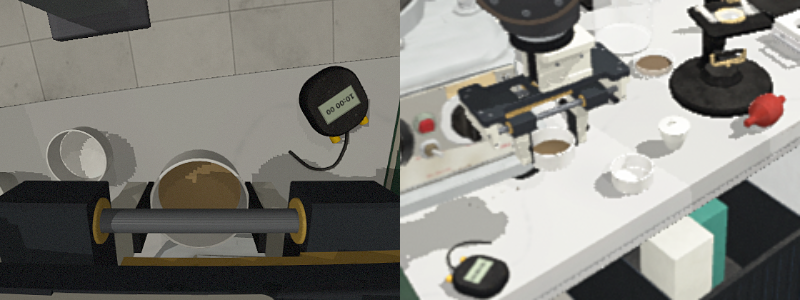

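The tin is held level, with its rim top edge at about (280,209) in the full picture. I'll work out its offset in the grip.

```bash
python3 - <<'E'
from h import *
m=pickle.load(open('pics/w4.pkl','rb')); a=cv2.imread('pics/w4.png')
t=a[:,280].max(1); print(t[196:224])
z=.1095+.0155
g=a.max(2)
# outer rim: bright->wall edges at several columns, first strong rise from above
pts=[]
for u in range(245,318,6):
    col=g[195:250,u].astype(int); k=np.nonzero(col>165)[0]
    if len(k): pts.append((u,195+k[0]))
print(pts)
P=onplane(m,pts,z)[:,:2]; print(P.round(4).tolist()); 
from scipy.optimize import least_squares
f=least_squares(lambda c:np.hypot(*(P-c).T)-.030,[.443,.327],loss='soft_l1',f_scale=.001); print(f.x, f.fun.round(4))
E
```

```text
[152 152 154 151 153 153 150 147 150 152 151 151 151 110 103 106 103 105
 103 105 103 101 102 101  99 126 191 189]
[(245, np.int64(230)), (251, np.int64(227)), (257, np.int64(225)), (263, np.int64(224)), (269, np.int64(222)), (275, np.int64(222)), (281, np.int64(222)), (287, np.int64(222)), (293, np.int64(223)), (299, np.int64(225)), (305, np.int64(227)), (311, np.int64(229)), (317, np.int64(232))]
[[0.4166, 0.3159], [0.4156, 0.3185], [0.4151, 0.321], [0.415, 0.3234], [0.4144, 0.3259], [0.4147, 0.3283], [0.415, 0.3307], [0.4153, 0.3331], [0.4161, 0.3354], [0.4172, 0.3377], [0.4183, 0.34], [0.4195, 0.3423], [0.4211, 0.3446]]
[0.44467742 0.32606551] [-0.0001  0.      0.     -0.0002  0.0002  0.     -0.      0.0002  0.0001
 -0.0001 -0.0002 -0.      0.    ]
```

Call:
{"name": "apply_moves", "arguments": {"steps": [{"translation":[0,0,0.06],"rotation":[0,0,0]},{"translation":[0,0,0.16],"rotation":[0,0,0]},{"translation":[0,0,0.28],"rotation":[0,0,0]},{"translation":[0,0,0.4],"rotation":[0,0,0]},{"translation":[0,0,0.52],"rotation":[0,0,0]},{"translation":[0,-0.03,0.64],"rotation":[0,0,0]},{"translation":[0,-0.07,0.76],"rotation":[0,0,0]},{"translation":[0,-0.12,0.88],"rotation":[0,0,0]},{"translation":[0,-0.16,0.96],"rotation":[0,0,0]},{"translation":[0,-0.2,1],"rotation":[0,0,0]}]}}

```text
t: 10.35
eef_pos: [0.4442, 0.2769, 0.3625]
ee_rot: [3.14, 0.002, 3.017]
force: [0.1, 0.4, -1.0]
width: 0.0573
gripper_force: 25.0
```

Call:
{"name": "apply_moves", "arguments": {"steps": [{"translation":[0,-0.05,0.05],"rotation":[0,0,0]},{"translation":[0,-0.11,0.12],"rotation":[0,0,0]},{"translation":[0,-0.18,0.2],"rotation":[0,0,0]},{"translation":[0,-0.25,0.28],"rotation":[0,0,0]},{"translation":[0,-0.33,0.35],"rotation":[0,0,0]},{"translation":[0,-0.41,0.4],"rotation":[0,0,0]},{"translation":[0,-0.49,0.42],"rotation":[0,0,0]},{"translation":[0,-0.57,0.42],"rotation":[0,0,0]},{"translation":[0,-0.64,0.42],"rotation":[0,0,0]},{"translation":[0,-0.7,0.42],"rotation":[0,0,0]}]}}

```text
t: 11.18
eef_pos: [0.4433, 0.1009, 0.4639]
ee_rot: [-3.14, -0.002, 3.017]
force: [0.4, 0.8, -0.6]
width: 0.0577
gripper_force: 25.0
```

Call:
{"name": "apply_moves", "arguments": {"steps": [{"translation":[0.02,-0.08,0],"rotation":[0,0,0]},{"translation":[0.04,-0.18,0],"rotation":[0,0,0]},{"translation":[0.07,-0.29,0],"rotation":[0,0,0]},{"translation":[0.1,-0.4,0],"rotation":[0,0,0]},{"translation":[0.13,-0.51,0],"rotation":[0,0,0]},{"translation":[0.16,-0.62,0],"rotation":[0,0,0]},{"translation":[0.19,-0.73,0],"rotation":[0,0,0]},{"translation":[0.22,-0.83,0],"rotation":[0,0,0]},{"translation":[0.24,-0.92,0],"rotation":[0,0,0]},{"translation":[0.259,-1,0],"rotation":[0,0,0]}]}}

```text
t: 12.02
eef_pos: [0.5085, -0.1495, 0.4632]
ee_rot: [-3.141, -0.003, 3.016]
force: [0.5, -0.1, 0.2]
width: 0.0577
gripper_force: 25.0
```

Call:
{"name": "apply_moves", "arguments": {"steps": [{"translation":[0,-0.1,0],"rotation":[0,0,0]},{"translation":[0,-0.21,0],"rotation":[0,0,0]},{"translation":[0,-0.33,0],"rotation":[0,0,0]},{"translation":[0,-0.45,-0.04],"rotation":[0,0,0]},{"translation":[0,-0.57,-0.1],"rotation":[0,0,0]},{"translation":[0,-0.68,-0.2],"rotation":[0,0,0]},{"translation":[0,-0.76,-0.32],"rotation":[0,0,0]},{"translation":[0,-0.81,-0.45],"rotation":[0,0,0]},{"translation":[0,-0.826,-0.58],"rotation":[0,0,0]},{"translation":[0,-0.826,-0.7],"rotation":[0,0,0]}]}}

```text
t: 12.85
eef_pos: [0.507, -0.3554, 0.2858]
ee_rot: [3.14, -0.004, 3.015]
force: [0.3, -0.0, -0.7]
width: 0.0579
gripper_force: 25.0
```

Call:
{"name": "apply_moves", "arguments": {"steps": [{"translation":[0,0,-0.12],"rotation":[0,0,0]},{"translation":[0,0,-0.24],"rotation":[0,0,0]},{"translation":[0,0,-0.36],"rotation":[0,0,0]},{"translation":[0,0,-0.48],"rotation":[0,0,0]},{"translation":[0,0,-0.58],"rotation":[0,0,0]},{"translation":[0,0,-0.66],"rotation":[0,0,0]},{"translation":[0,0,-0.7],"rotation":[0,0,0]},{"translation":[0,0,-0.7],"rotation":[0,0,0]},{"translation":[0,0,-0.7],"rotation":[0,0,0]},{"translation":[0,0,-0.7],"rotation":[0,0,0]}]}}

```text
t: 13.68
eef_pos: [0.509, -0.355, 0.1164]
ee_rot: [-3.141, 0.001, 3.017]
force: [0.4, -0.4, -1.1]
width: 0.0576
gripper_force: 25.0
```

```bash
python3 - <<'E'
from h import *
st(); m,a=snap('w5'); print(proj(m,[(.5097,-.3544,.036),(.4986,-.44,.016),(.5205,-.268,.016)]).round(1))
E
```

```text
t 13.68 pos [ 0.509  -0.355   0.1164] rpy [-3.141e+00  1.000e-03  3.017e+00] w 0.0576 gf 25.0 F [ 0.4 -0.4 -1.1] q [-0.29  0.36 -0.26  0.   -0.95 -1.4 ]
[[280.  220.8]
 [160.6 212.2]
 [400.2 212.6]]
```

View pics/w5.png

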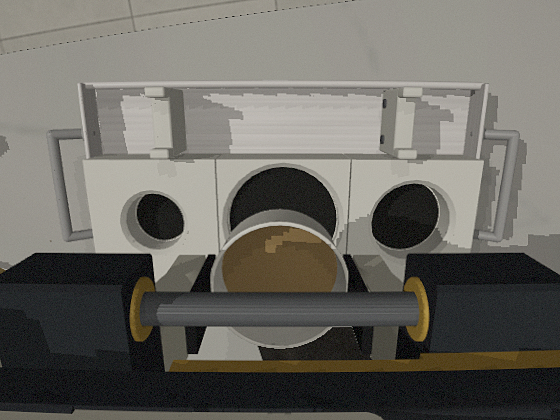

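The tin hangs over the wide well. The well's rim spans columns 223–342 with its near edge at row 165. I'll do a fine check of the well centres and the tin from this view.

```bash
python3 - <<'E'
from h import *
from scipy.optimize import least_squares
m=pickle.load(open('pics/w5.pkl','rb')); a=cv2.imread('pics/w5.png'); g=cv2.GaussianBlur(cv2.cvtColor(a,cv2.COLOR_BGR2GRAY),(3,3),0)
e=cv2.Canny(g,25,70)
def fit(box,z,c,r,tol=.004):
    x0,y0,x1,y1=box; v,u=np.nonzero(e[y0:y1,x0:x1]); P=onplane(m,np.c_[u+x0,v+y0],z)[:,:2]
    for t in(tol,tol/2,.0012):
        Q=P[abs(np.hypot(*(P-c).T)-r)<t]; f=least_squares(lambda c:np.hypot(*(Q-c).T)-r,c,loss='soft_l1',f_scale=.0007); c=f.x
    return c.round(4),len(Q),round(float(np.abs(f.fun).mean()),5)
print('wide',fit((218,160,348,212),.036,(.5097,-.3544),.038))
print('small',fit((112,180,195,255),.036,(.4986,-.44),.020))
print('mid',fit((362,175,445,255),.036,(.5205,-.268),.027))
print('tin',fit((208,205,352,250),.1164+.0155,(.5105,-.355),.030))
for c in[(.5097,-.3544)]: print(onplane(m,[(282,165),(223,215),(342,215)],.036).round(4))
cx=onplane(m,[(154,150),(404,150)],.05); print('posts',cx.round(4))
E
```

```text
wide (array([ 0.5097, -0.3552]), 181, 0.00035)
small (array([ 0.4997, -0.4382]), 187, 0.00045)
mid (array([ 0.5215, -0.2671]), 190, 0.00047)
tin (array([ 0.5109, -0.3553]), 271, 0.00071)
[[ 0.4727 -0.3485  0.036 ]
 [ 0.501  -0.3916  0.036 ]
 [ 0.5108 -0.3129  0.036 ]]
posts [[ 0.4519 -0.4235  0.05  ]
 [ 0.4706 -0.2744  0.05  ]]
```

Everything agrees to about 1 mm, so I'll lower, release and rise.

Call:
{"name": "apply_moves", "arguments": {"steps": [{"translation":[-0.002,0.004,-0.05],"rotation":[0,0,0]},{"translation":[-0.002,0.004,-0.1],"rotation":[0,0,0]},{"translation":[-0.002,0.004,-0.15],"rotation":[0,0,0]},{"translation":[-0.002,0.004,-0.2],"rotation":[0,0,0]},{"translation":[-0.002,0.004,-0.24],"rotation":[0,0,0]},{"translation":[-0.002,0.004,-0.27],"rotation":[0,0,0]},{"translation":[-0.002,0.004,-0.29],"rotation":[0,0,0]},{"translation":[-0.002,0.004,-0.303],"rotation":[0,0,0]},{"translation":[-0.002,0.004,-0.303],"rotation":[0,0,0]},{"translation":[-0.002,0.004,-0.303],"rotation":[0,0,0]}]}}

```text
t: 14.57
eef_pos: [0.5081, -0.3537, 0.0399]
ee_rot: [-3.141, 0.0, 3.017]
force: [-0.1, 0.6, -0.8]
width: 0.0575
gripper_force: 25.0
```

Call:
{"name": "apply_moves", "arguments": {"steps": [{"translation":[0,0,-0.002],"rotation":[0,0,0]},{"translation":[0,0,-0.002],"rotation":[0,0,0]},{"translation":[0,0,-0.002],"rotation":[0,0,0]},{"translation":[0,0,-0.002],"rotation":[0,0,0]},{"translation":[0,0,-0.002],"rotation":[0,0,0]},{"translation":[0,0,-0.002],"rotation":[0,0,0]},{"translation":[0,0,-0.002],"rotation":[0,0,0]},{"translation":[0,0,-0.002],"rotation":[0,0,0]},{"translation":[0,0,-0.002],"rotation":[0,0,0]},{"translation":[0,0,-0.002],"rotation":[0,0,0]}], "jaw": -0.8}}

```text
t: 15.4
eef_pos: [0.5078, -0.3535, 0.039]
ee_rot: [3.142, -0.0, 3.017]
force: [-0.6, -0.4, 0.1]
width: 0.0789
gripper_force: 0.0
```

Call:
{"name": "apply_moves", "arguments": {"steps": [{"translation":[0,0,0.04],"rotation":[0,0,0]},{"translation":[0,0,0.1],"rotation":[0,0,0]},{"translation":[0,0,0.2],"rotation":[0,0,0]},{"translation":[0,0,0.34],"rotation":[0,0,0]},{"translation":[0,0,0.5],"rotation":[0,0,0.1]},{"translation":[0,0,0.66],"rotation":[0,0,0.3]},{"translation":[0,0,0.8],"rotation":[0,0,0.5]},{"translation":[0,0,0.8],"rotation":[0,0,0.7]},{"translation":[0,0,0.8],"rotation":[0,0,0.9]},{"translation":[0,0,0.8],"rotation":[0,0,1]}]}}

```text
t: 16.23
eef_pos: [0.508, -0.3535, 0.2411]
ee_rot: [-3.14, 0.002, -2.737]
force: [0.0, -0.0, -0.8]
width: 0.079
gripper_force: 0.0
```

```bash
python3 - <<'E'
from h import *
st(); t=grab_frame('top'); cv2.imwrite('pics/top1.png',t); mt=camera_model('top')
m,a=snap('w6'); print(proj(m,[(.51,-.354,.054)]),proj(mt,[(.51,-.354,.054)]))
hsv=cv2.cvtColor(a,cv2.COLOR_BGR2HSV); b=((hsv[...,1]>70)&(hsv[...,2]>50)).astype('u1'); uv=proj(m,[(.51,-.354,.045)])[0].astype(int)
lab=cv2.connectedComponents(b)[1]; l=lab[uv[1],uv[0]]; c=cv2.findContours((lab==l).astype('u1'),0,1)[0][0]; print(l,cv2.fitEllipse(onplane(m,c.reshape(-1,2),.028+.018)[:,:2].astype('f4')))
E
```

```text
t 16.23 pos [ 0.508  -0.3535  0.2411] rpy [-3.140e+00  2.000e-03 -2.737e+00] w 0.079 gf 0.0 F [ 0.  -0.  -0.8] q [-0.29  0.26 -0.1  -0.   -1.21 -0.87]
[[278.22574818 189.12984706]] [[401.39150827 221.82552502]]
3 ((0.5076219439506531, -0.3543415367603302), (0.050002411007881165, 0.052045803517103195), 26.725656509399414)
```

The tin sits in its well at (0.508,-0.354). Next is the dropper bottle, rotating toward yaw −1.17 on the way.

Call:
{"name": "apply_moves", "arguments": {"steps": [{"translation":[0,0,0.1],"rotation":[0,0,0.15]},{"translation":[0.05,0.05,0.2],"rotation":[0,0,0.35]},{"translation":[0.12,0.14,0.24],"rotation":[0,0,0.55]},{"translation":[0.2,0.24,0.24],"rotation":[0,0,0.75]},{"translation":[0.28,0.35,0.24],"rotation":[0,0,0.9]},{"translation":[0.28,0.35,0.24],"rotation":[0,0,1]},{"translation":[0.28,0.35,0.24],"rotation":[0,0,1]},{"translation":[0.28,0.35,0.24],"rotation":[0,0,1]},{"translation":[0.28,0.35,0.24],"rotation":[0,0,1]},{"translation":[0.28,0.35,0.24],"rotation":[0,0,1]}], "jaw": -1}}

```text
t: 17.17
eef_pos: [0.5773, -0.2668, 0.2992]
ee_rot: [-3.142, -0.0, -2.222]
force: [0.4, -1.3, 1.0]
width: 0.0878
gripper_force: 0.0
```

Call:
{"name": "apply_moves", "arguments": {"steps": [{"translation":[0,0,0],"rotation":[0,0,0.15]},{"translation":[0,0,0],"rotation":[0,0,0.35]},{"translation":[0,0,0],"rotation":[0,0,0.55]},{"translation":[0,0,0],"rotation":[0,0,0.75]},{"translation":[0,0,0],"rotation":[0,0,0.9]},{"translation":[0,0,0],"rotation":[0,0,1]},{"translation":[0,0,0],"rotation":[0,0,1]},{"translation":[0,0,0],"rotation":[0,0,1]},{"translation":[0,0,0],"rotation":[0,0,1]},{"translation":[0,0,0],"rotation":[0,0,1]}]}}

```text
t: 18.0
eef_pos: [0.5776, -0.2663, 0.2991]
ee_rot: [-3.142, -0.0, -1.698]
force: [0.4, 0.3, -0.0]
width: 0.0879
gripper_force: 0.0
```

Call:
{"name": "apply_moves", "arguments": {"steps": [{"translation":[0.05,0.05,0],"rotation":[0,0,0.15]},{"translation":[0.12,0.14,0],"rotation":[0,0,0.35]},{"translation":[0.2,0.24,0],"rotation":[0,0,0.55]},{"translation":[0.28,0.35,0],"rotation":[0,0,0.75]},{"translation":[0.28,0.35,0],"rotation":[0,0,0.9]},{"translation":[0.28,0.35,0],"rotation":[0,0,1]},{"translation":[0.28,0.35,0],"rotation":[0,0,1]},{"translation":[0.28,0.35,0],"rotation":[0,0,1]},{"translation":[0.28,0.35,0],"rotation":[0,0,1]},{"translation":[0.28,0.35,0],"rotation":[0,0,1]}]}}

```text
t: 18.83
eef_pos: [0.6476, -0.1789, 0.2992]
ee_rot: [-3.141, -0.0, -1.174]
force: [0.8, 0.0, -0.1]
width: 0.0877
gripper_force: 0.0
```

```bash
python3 - <<'E'
from h import *
st(); m,a=snap('w7'); print(proj(m,[(.65,-.176,.0),(.65,-.176,.089)]))
E
```

```text
t 18.83 pos [ 0.6476 -0.1789  0.2992] rpy [-3.141 -0.    -1.174] w 0.0877 gf 0.0 F [ 0.8  0.  -0.1] q [ 0.02  0.32  0.12 -0.   -1.37  0.38]
[[276.95293426 171.08019936]
 [276.51378679 185.72519894]]
```

View pics/w7.png

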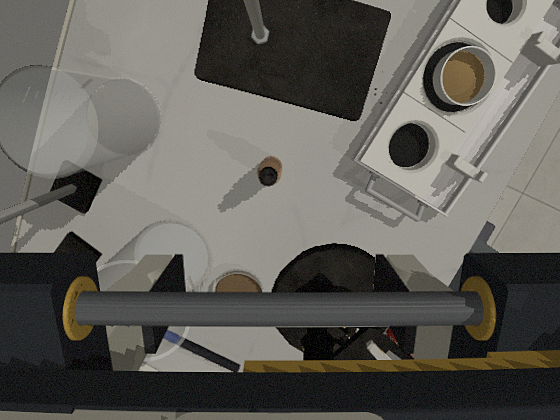

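The bottle shows an amber body at about (271,163) with its black cap at (268,175). I'll locate its axis.

```bash
python3 - <<'E'
from h import *
m=pickle.load(open('pics/w7.pkl','rb')); a=cv2.imread('pics/w7.png'); hsv=cv2.cvtColor(a,cv2.COLOR_BGR2HSV)
cv2.imwrite('pics/z7.png',cv2.resize(a[140:205,230:310],None,fx=8,fy=8,interpolation=cv2.INTER_CUBIC))
w=a[140:205,240:300]; dk=(w.max(2)<60); am=(cv2.cvtColor(w,cv2.COLOR_BGR2HSV)[...,1]>70)&~dk
for n,k in(('dark',dk),('amber',am)):
    v,u=np.nonzero(k); print(n,u.min()+240,u.max()+240,v.min()+140,v.max()+140,'mean',u.mean()+240,v.mean()+140,len(u))
v,u=np.nonzero(dk|am); print(u.min()+240,u.max()+240)
for z in(.06,.071,.089): print(z,onplane(m,[(268,175)],z).round(4))
E
```

```text
dark 259 276 167 185 mean 267.57142857142856 175.88214285714287 280
amber 258 281 156 183 mean 271.54022988505744 165.544061302682 261
258 281
0.06 [[ 0.6608 -0.1777  0.06  ]]
0.071 [[ 0.6613 -0.1796  0.071 ]]
0.089 [[ 0.662  -0.1828  0.089 ]]
```

View pics/z7.png

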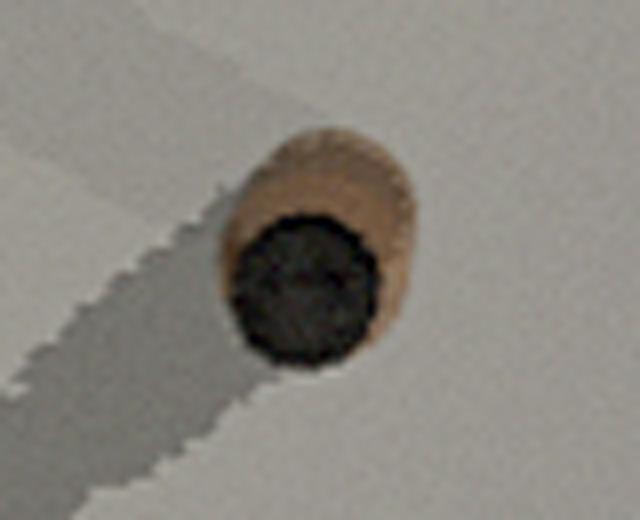

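Call:
{"name": "apply_moves", "arguments": {"steps": [{"translation":[0.049,0,-0.08],"rotation":[0,0,0]},{"translation":[0.049,0,-0.2],"rotation":[0,0,0]},{"translation":[0.049,0,-0.32],"rotation":[0,0,0]},{"translation":[0.049,0,-0.44],"rotation":[0,0,0]},{"translation":[0.049,0,-0.54],"rotation":[0,0,0]},{"translation":[0.049,0,-0.62],"rotation":[0,0,0]},{"translation":[0.049,0,-0.68],"rotation":[0,0,0]},{"translation":[0.049,0,-0.7],"rotation":[0,0,0]},{"translation":[0.049,0,-0.7],"rotation":[0,0,0]},{"translation":[0.049,0,-0.7],"rotation":[0,0,0]}]}}

```text
t: 19.72
eef_pos: [0.6605, -0.1789, 0.1249]
ee_rot: [-3.141, -0.001, -1.172]
force: [0.6, 0.3, 0.5]
width: 0.0877
gripper_force: 0.0
```

```bash
python3 - <<'E'
from h import *
st(); m,a=snap('w8'); print(proj(m,[(.66,-.179,.0),(.66,-.179,.06),(.66,-.179,.071),(.66,-.179,.089)]).round(1))
w=a[:300,200:360]; dk=(w.max(2)<60).astype('u1'); hs=cv2.cvtColor(w,cv2.COLOR_BGR2HSV); am=((hs[...,1]>70)&(dk==0)).astype('u1')
for n,k in(('dark',dk),('amber',am)):
    N,l,s,c=cv2.connectedComponentsWithStats(k)
    for i in range(1,N):
        if s[i][4]>80: print(n,s[i]+[200,0,0,0,0],c[i]+[200,0])
cv2.imwrite('pics/z8.png',cv2.resize(a[130:330,180:380],None,fx=2,fy=2))
E
```

```text
t 19.72 pos [ 0.6605 -0.1789  0.1249] rpy [-3.141e+00 -1.000e-03 -1.172e+00] w 0.0877 gf 0.0 F [0.6 0.3 0.5] q [ 0.02  0.45 -0.1   0.   -1.03  0.38]
[[280.8 205.8]
 [281.2 230. ]
 [281.3 235.8]
 [281.5 246.6]]
dark [  200     0   160   122 15806] [285.4996204   50.60148045]
dark [263 217  33  37 933] [278.92711683 234.23043944]
dark [200 292 160   8 856] [278.32009346 295.07827103]
amber [260 191  40  47 969] [281.4499484  209.30753354]
```

View pics/z8.png

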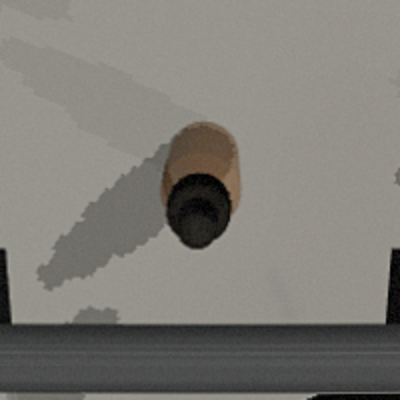

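The cap is at about (279,232) against a predicted (281,236), so the bottle is about 2 mm off along tool x. I'll correct, descend and grip. My picture views are now used up, so everything from here is numeric.

Call:
{"name": "apply_moves", "arguments": {"steps": [{"translation":[0.004,-0.008,-0.01],"rotation":[0,0,0]},{"translation":[0.004,-0.008,-0.05],"rotation":[0,0,0]},{"translation":[0.004,-0.008,-0.1],"rotation":[0,0,0]},{"translation":[0.004,-0.008,-0.16],"rotation":[0,0,0]},{"translation":[0.004,-0.008,-0.22],"rotation":[0,0,0]},{"translation":[0.004,-0.008,-0.28],"rotation":[0,0,0]},{"translation":[0.004,-0.008,-0.33],"rotation":[0,0,0]},{"translation":[0.004,-0.008,-0.36],"rotation":[0,0,0]},{"translation":[0.004,-0.008,-0.372],"rotation":[0,0,0]},{"translation":[0.004,-0.008,-0.372],"rotation":[0,0,0]}]}}

```text
t: 20.6
eef_pos: [0.6606, -0.1805, 0.03]
ee_rot: [3.14, 0.001, -1.172]
force: [0.1, -0.7, 0.4]
width: 0.0877
gripper_force: 0.0
```

Call:
{"name": "apply_moves", "arguments": {"steps": [{"translation":[0,0,0],"rotation":[0,0,0]},{"translation":[0,0,0],"rotation":[0,0,0]},{"translation":[0,0,0],"rotation":[0,0,0]},{"translation":[0,0,0],"rotation":[0,0,0]},{"translation":[0,0,0],"rotation":[0,0,0]},{"translation":[0,0,0],"rotation":[0,0,0]},{"translation":[0,0,0],"rotation":[0,0,0]},{"translation":[0,0,0],"rotation":[0,0,0]},{"translation":[0,0,0],"rotation":[0,0,0]},{"translation":[0,0,0],"rotation":[0,0,0]}], "jaw": 1, "newtons": 15}}

```text
t: 21.43
eef_pos: [0.661, -0.1805, 0.031]
ee_rot: [3.142, 0.0, -1.172]
force: [0.3, 0.1, 0.3]
width: 0.0267
gripper_force: 8.5
```

Call:
{"name": "apply_moves", "arguments": {"steps": [{"translation":[0,0,0],"rotation":[0,0,0]},{"translation":[0,0,0],"rotation":[0,0,0]},{"translation":[0,0,0],"rotation":[0,0,0]},{"translation":[0,0,0.02],"rotation":[0,0,0]},{"translation":[0,0,0.05],"rotation":[0,0,0]},{"translation":[0,0,0.1],"rotation":[0,0,0]},{"translation":[0,0,0.16],"rotation":[0,0,0]},{"translation":[0,0,0.2],"rotation":[0,0,0]},{"translation":[0,0,0.2],"rotation":[0,0,0]},{"translation":[0,0,0.2],"rotation":[0,0,0]}]}}

```text
t: 22.27
eef_pos: [0.6617, -0.1805, 0.0824]
ee_rot: [-3.139, -0.001, -1.172]
force: [-1.2, 0.6, -0.8]
width: 0.0263
gripper_force: 14.9
```

```bash
python3 - <<'E'
from h import *
st(); m,a=snap('w9')
w=a[:300,200:360]; hs=cv2.cvtColor(w,cv2.COLOR_BGR2HSV); dk=(w.max(2)<60).astype('u1'); am=((hs[...,1]>70)&(dk==0)).astype('u1')
for n,k in(('dark',dk),('amber',am)):
    N,l,s,c=cv2.connectedComponentsWithStats(k)
    for i in range(1,N):
        if s[i][4]>80: print(n,s[i]+[200,0,0,0,0],c[i]+[200,0])
p=get_state()['eef_pos']; zb=p[2]-.031
print(proj(m,[(p[0],p[1],zb+h) for h in(0,.045,.06,.071,.089)]).round(1))
E
```

```text
t 22.27 pos [ 0.6617 -0.1805  0.0824] rpy [-3.139e+00 -1.000e-03 -1.172e+00] w 0.0263 gf 14.9 F [-1.2  0.6 -0.8] q [ 0.02  0.49 -0.14 -0.   -0.95  0.38]
dark [  200     0   160   123 16058] [285.3118072   50.95167518]
dark [200 254  14  46 371] [205.11051213 269.1967655 ]
dark [214 255  37  41 514] [241.8618677  277.72957198]
dark [252 255  97  45 813] [312.43911439 283.73185732]
dark [345 254  15  46 447] [353.42729306 270.7114094 ]
amber [ 250  233   60   60 1592] [283.2160804  273.81909548]
amber [201 277  15  23 230] [207.84347826 288.06521739]
amber [342 277  15  23 221] [349.4841629  288.07239819]
[[281.8 249.5]
 [282.4 287.8]
 [282.6 305.6]
 [282.9 320.9]
 [283.3 351.8]]
```

```bash
python3 - <<'E'
from h import *
m=pickle.load(open('pics/w9.pkl','rb')); a=cv2.imread('pics/w9.png'); hs=cv2.cvtColor(a,cv2.COLOR_BGR2HSV)
print('sat',hs[210:256:2,281,1]); print('val',hs[210:256:2,281,2])
for v in range(228,262,4):
    u=np.nonzero(hs[v,230:335,1]>55)[0]; print(v,(u.min()+230,u.max()+230) if len(u) else None)
def sil(dx):  # silhouette for axis shifted dx along tool x
    t=np.array([np.cos(-1.172),np.sin(-1.172)]); c=np.array([.6617,-.1805])+dx*t; A=np.linspace(0,2*np.pi,73)
    P=np.vstack([np.c_[c[0]+.0135*np.cos(A),c[1]+.0135*np.sin(A),np.full(73,.0514+h)] for h in(0,.02,.04,.06)]); q=proj(m,P)
    return q[:,1].min().round(1),[ (lambda k:(q[k,0].min().round(),q[k,0].max().round()))(abs(q[:,1]-v)<2) for v in(236,244,252) if (abs(q[:,1]-v)<2).any()]
for dx in(-.006,-.004,-.002,0,.002): print(dx,sil(dx))
E
```

```text
sat [16 14 13 12 16 16 16 13 17 15 14 72 63 64 64 68 66 66 65 65 72 66 73]
val [176 176 175 173 175 176 176 176 176 174 177 139 142 139 143 143 144 142
 142 142 142 146 144]
228 None
232 (np.int64(277), np.int64(286))
236 (np.int64(268), np.int64(295))
240 (np.int64(264), np.int64(300))
244 (np.int64(260), np.int64(302))
248 (np.int64(259), np.int64(304))
252 (np.int64(258), np.int64(305))
256 (np.int64(244), np.int64(315))
260 (np.int64(244), np.int64(315))
-0.006 (np.float64(236.6), [(np.float64(273.0), np.float64(288.0)), (np.float64(261.0), np.float64(301.0)), (np.float64(257.0), np.float64(304.0))])
-0.004 (np.float64(233.1), [(np.float64(266.0), np.float64(294.0)), (np.float64(259.0), np.float64(303.0)), (np.float64(256.0), np.float64(305.0))])
-0.002 (np.float64(229.5), [(np.float64(262.0), np.float64(299.0)), (np.float64(257.0), np.float64(304.0)), (np.float64(256.0), np.float64(306.0))])
0 (np.float64(226.0), [(np.float64(260.0), np.float64(302.0)), (np.float64(256.0), np.float64(305.0)), (np.float64(256.0), np.float64(306.0))])
0.002 (np.float64(222.4), [(np.float64(258.0), np.float64(304.0)), (np.float64(256.0), np.float64(306.0)), (np.float64(254.0), np.float64(307.0))])
```

Call:
{"name": "apply_moves", "arguments": {"steps": [{"translation":[0,0,0.05],"rotation":[0,0,0]},{"translation":[0,0,0.12],"rotation":[0,0,0]},{"translation":[0,0,0.2],"rotation":[0,0,0]},{"translation":[0,0,0.3],"rotation":[0,0,0]},{"translation":[0,0,0.4],"rotation":[0,0,0]},{"translation":[0,0,0.5],"rotation":[0,0,0]},{"translation":[-0.02,-0.02,0.58],"rotation":[0,0,0]},{"translation":[-0.05,-0.05,0.64],"rotation":[0,0,0]},{"translation":[-0.08,-0.08,0.68],"rotation":[0,0,0]},{"translation":[-0.1,-0.1,0.68],"rotation":[0,0,0]}]}}

```text
t: 23.15
eef_pos: [0.6362, -0.2064, 0.2537]
ee_rot: [-3.139, -0.002, -1.172]
force: [0.2, 0.2, -0.4]
width: 0.0264
gripper_force: 14.9
```

Call:
{"name": "apply_moves", "arguments": {"steps": [{"translation":[-0.05,-0.08,0],"rotation":[0,0,0]},{"translation":[-0.11,-0.18,0],"rotation":[0,0,0]},{"translation":[-0.18,-0.29,0],"rotation":[0,0,0]},{"translation":[-0.25,-0.41,0],"rotation":[0,0,0]},{"translation":[-0.32,-0.53,0],"rotation":[0,0,0]},{"translation":[-0.39,-0.65,0],"rotation":[0,0,0]},{"translation":[-0.45,-0.77,0],"rotation":[0,0,0]},{"translation":[-0.5,-0.87,0],"rotation":[0,0,0]},{"translation":[-0.53,-0.93,0],"rotation":[0,0,0]},{"translation":[-0.542,-0.95,0],"rotation":[0,0,0]}]}}

```text
t: 23.98
eef_pos: [0.4982, -0.4451, 0.2493]
ee_rot: [3.14, 0.002, -1.175]
force: [-0.3, -0.1, 0.6]
width: 0.0263
gripper_force: 14.9
```

Call:
{"name": "apply_moves", "arguments": {"steps": [{"translation":[0,0,-0.06],"rotation":[0,0,0]},{"translation":[0,0,-0.16],"rotation":[0,0,0]},{"translation":[0,0,-0.27],"rotation":[0,0,0]},{"translation":[0,0,-0.38],"rotation":[0,0,0]},{"translation":[0,0,-0.48],"rotation":[0,0,0]},{"translation":[0,0,-0.56],"rotation":[0,0,0]},{"translation":[0,0,-0.6],"rotation":[0,0,0]},{"translation":[0,0,-0.6],"rotation":[0,0,0]},{"translation":[0,0,-0.6],"rotation":[0,0,0]},{"translation":[0,0,-0.6],"rotation":[0,0,0]}]}}

```text
t: 24.82
eef_pos: [0.5014, -0.4434, 0.1024]
ee_rot: [-3.141, -0.002, -1.172]
force: [0.4, 0.1, -0.0]
width: 0.0266
gripper_force: 14.9
```

```bash
cat >> h.py <<'E'
from scipy.optimize import least_squares
def fit(m,a,box,z,c,r,tol=.004,lo=25,hi=70):
    g=cv2.GaussianBlur(cv2.cvtColor(a,cv2.COLOR_BGR2GRAY),(3,3),0); e=cv2.Canny(g,lo,hi)
    x0,y0,x1,y1=box; v,u=np.nonzero(e[y0:y1,x0:x1]); P=onplane(m,np.c_[u+x0,v+y0],z)[:,:2]; c=np.array(c)
    for t in(tol,tol/2,.0012):
        Q=P[abs(np.hypot(*(P-c).T)-r)<t]; f=least_squares(lambda c:np.hypot(*(Q-c).T)-r,c,loss='soft_l1',f_scale=.0007); c=f.x
    return c.round(4),len(Q),round(float(np.abs(f.fun).mean()),5)
E
python3 - <<'E'
from h import *
st(); m,a=snap('w10'); C=np.array([.4992,-.4395])
q=proj(m,[(*C,.036)])[0]; A=np.linspace(0,6.28,60); o=proj(m,np.c_[C[0]+.02*np.cos(A),C[1]+.02*np.sin(A),0*A+.036]); print('small rim px',q,o.min(0),o.max(0))
print('small',fit(m,a,(int(o[:,0].min())-8,max(0,int(o[:,1].min())-8),int(o[:,0].max())+8,254),.036,C,.020))
hs=cv2.cvtColor(a,cv2.COLOR_BGR2HSV)
for v in range(216,256,4):
    u=np.nonzero((hs[v,230:335,1]>55)&(hs[v,230:335,2]>80))[0]; print(v,(u.min()+230,u.max()+230) if len(u) else None)
E
```

```text
t 24.82 pos [ 0.5014 -0.4434  0.1024] rpy [-3.141e+00 -2.000e-03 -1.172e+00] w 0.0266 gf 14.9 F [ 0.4  0.1 -0. ] q [-0.43  0.44 -0.16  0.   -0.97  0.83]
small rim px [281.19784607 235.91615092] [249.84385463 205.53373995] [312.5454635  264.85511032]
small (array([ 0.5009, -0.4415]), 161, 0.00069)
216 None
220 None
224 None
228 None
232 None
236 None
240 None
244 (np.int64(300), np.int64(303))
248 (np.int64(259), np.int64(305))
252 (np.int64(258), np.int64(305))
```

```bash
python3 - <<'E'
from h import *
m=pickle.load(open('pics/w10.pkl','rb')); a=cv2.imread('pics/w10.png'); hs=cv2.cvtColor(a,cv2.COLOR_BGR2HSV)
print('val',hs[196:256:2,281,2].tolist()); print('sat',hs[196:256:2,281,1].tolist())
for v in(208,216,224,232,240,248): print(v,hs[v,236:330:3,2].tolist())
for C in[(.4992,-.4395),(.5009,-.4415),(.4975,-.441)]: print(fit(m,a,(236,198,330,236),.036,C,.020,.003))
E
```

```text
val [185, 184, 187, 133, 134, 28, 31, 34, 22, 29, 30, 32, 22, 30, 32, 33, 26, 27, 49, 55, 54, 54, 47, 54, 57, 52, 49, 52, 81, 99]
sat [21, 17, 16, 23, 21, 36, 8, 90, 174, 79, 111, 40, 81, 26, 64, 62, 29, 38, 234, 148, 142, 137, 206, 161, 152, 181, 234, 142, 91, 93]
208 [176, 176, 178, 176, 177, 178, 188, 175, 152, 160, 6, 26, 28, 26, 7, 31, 33, 18, 21, 29, 138, 128, 186, 184, 183, 182, 184, 185, 185, 185, 184, 185]
216 [176, 174, 180, 178, 178, 164, 129, 27, 38, 33, 31, 23, 39, 24, 25, 30, 30, 20, 26, 19, 28, 24, 10, 138, 151, 187, 182, 185, 184, 185, 185, 183]
224 [177, 179, 176, 178, 170, 143, 39, 39, 33, 35, 32, 32, 36, 34, 32, 32, 26, 21, 30, 19, 21, 16, 17, 21, 137, 138, 191, 183, 185, 185, 185, 184]
232 [185, 185, 186, 174, 152, 187, 32, 30, 33, 28, 27, 29, 30, 28, 48, 49, 55, 46, 31, 32, 23, 28, 17, 16, 100, 141, 143, 186, 182, 182, 185, 183]
240 [184, 185, 182, 178, 184, 135, 179, 39, 32, 48, 42, 47, 46, 57, 50, 47, 53, 50, 50, 47, 51, 48, 85, 95, 90, 132, 160, 185, 185, 183, 185, 184]
248 [139, 138, 137, 138, 112, 191, 136, 136, 100, 127, 38, 53, 53, 47, 49, 49, 51, 54, 49, 66, 105, 95, 93, 87, 150, 144, 185, 184, 185, 185, 185, 182]
(array([ 0.4994, -0.4418]), 123, 0.00043)
(array([ 0.5006, -0.4421]), 117, 0.00052)
(array([ 0.4994, -0.4418]), 122, 0.00042)
```

The bottle sits within about 1 mm of the well axis, so I'll lower and release.

Call:
{"name": "apply_moves", "arguments": {"steps": [{"translation":[0,-0.002,-0.03],"rotation":[0,0,0]},{"translation":[0,-0.002,-0.06],"rotation":[0,0,0]},{"translation":[0,-0.002,-0.09],"rotation":[0,0,0]},{"translation":[0,-0.002,-0.12],"rotation":[0,0,0]},{"translation":[0,-0.002,-0.15],"rotation":[0,0,0]},{"translation":[0,-0.002,-0.175],"rotation":[0,0,0]},{"translation":[0,-0.002,-0.195],"rotation":[0,0,0]},{"translation":[0,-0.002,-0.21],"rotation":[0,0,0]},{"translation":[0,-0.002,-0.21],"rotation":[0,0,0]},{"translation":[0,-0.002,-0.21],"rotation":[0,0,0]}]}}

```text
t: 25.7
eef_pos: [0.5006, -0.4435, 0.0484]
ee_rot: [3.141, 0.0, -1.172]
force: [-0.6, -0.3, -0.2]
width: 0.0263
gripper_force: 14.9
```

Call:
{"name": "apply_moves", "arguments": {"steps": [{"translation":[0,0,-0.003],"rotation":[0,0,0]},{"translation":[0,0,-0.003],"rotation":[0,0,0]},{"translation":[0,0,-0.003],"rotation":[0,0,0]},{"translation":[0,0,-0.003],"rotation":[0,0,0]},{"translation":[0,0,-0.003],"rotation":[0,0,0]},{"translation":[0,0,-0.003],"rotation":[0,0,0]},{"translation":[0,0,-0.003],"rotation":[0,0,0]},{"translation":[0,0,-0.003],"rotation":[0,0,0]},{"translation":[0,0,-0.003],"rotation":[0,0,0]},{"translation":[0,0,-0.003],"rotation":[0,0,0]}], "jaw": -0.02}}

```text
t: 26.53
eef_pos: [0.5006, -0.4435, 0.0478]
ee_rot: [3.142, 0.0, -1.172]
force: [-0.3, -0.9, 0.6]
width: 0.0445
gripper_force: 0.0
```

Call:
{"name": "apply_moves", "arguments": {"steps": [{"translation":[0,0,0.03],"rotation":[0,0,0]},{"translation":[0,0,0.08],"rotation":[0,0,0]},{"translation":[0,0,0.15],"rotation":[0,0,0]},{"translation":[0,0,0.24],"rotation":[0,0,0]},{"translation":[0,0,0.34],"rotation":[0,0,0]},{"translation":[0,0,0.46],"rotation":[0,0,0]},{"translation":[0,0,0.6],"rotation":[0,0,0]},{"translation":[0,0,0.75],"rotation":[0,0,0]},{"translation":[0,0,0.9],"rotation":[0,0,0]},{"translation":[0,0,0.9],"rotation":[0,0,0]}]}}

```text
t: 27.37
eef_pos: [0.5028, -0.446, 0.284]
ee_rot: [-3.135, -0.013, -1.171]
force: [0.5, -0.5, 0.7]
width: 0.0451
gripper_force: 0.0
```

```bash
python3 - <<'E'
from h import *
st(); m,a=snap('w11'); C=(.4992,-.4405)
print(proj(m,[(*C,.076),(*C,.087),(*C,.105),(.51,-.354,.054)]).round(1))
u,v=proj(m,[(*C,.087)])[0].astype(int); w=a[v-40:v+40,u-40:u+40]; hs=cv2.cvtColor(w,cv2.COLOR_BGR2HSV); am=((hs[...,1]>70)&(hs[...,2]>60)).astype('u1')
dk=(w.max(2)<60).astype('u1')
for n,k in(('dark',dk),('amber',am)):
    N,l,s,c=cv2.connectedComponentsWithStats(k)
    for i in range(1,N):
        if s[i][4]>40: print(n,s[i]+[u-40,v-40,0,0,0],c[i]+[u-40,v-40])
for r in range(v-30,v+30,4): print(r,a[r,u-40:u+40:4].max(1).tolist())
E
```

```text
t 27.37 pos [ 0.5028 -0.446   0.284 ] rpy [-3.135 -0.013 -1.171] w 0.0451 gf 0.0 F [ 0.5 -0.5  0.7] q [-0.43  0.32  0.08  0.   -1.32  0.83]
[[282.4 193.4]
 [282.4 195.7]
 [282.5 199.9]
 [243.1 255.4]]
dark [265 169  32  35 718] [280.01114206 185.41225627]
dark [242 219  29  16 174] [255.00574713 225.42528736]
amber [277 178  17  14  91] [286.86813187 183.31868132]
165 [110, 126, 179, 176, 174, 177, 178, 181, 185, 187, 187, 185, 184, 184, 184, 184, 184, 183, 184, 187]
169 [125, 168, 178, 177, 178, 173, 174, 166, 145, 60, 17, 111, 133, 189, 184, 182, 182, 187, 184, 184]
173 [123, 178, 179, 176, 177, 180, 153, 0, 21, 47, 48, 50, 24, 138, 187, 184, 184, 182, 187, 186]
177 [182, 187, 176, 177, 179, 166, 82, 23, 36, 47, 46, 51, 49, 8, 126, 184, 183, 184, 183, 184]
181 [185, 187, 185, 178, 178, 161, 10, 23, 57, 57, 66, 66, 63, 30, 133, 186, 181, 186, 183, 182]
185 [184, 184, 182, 182, 179, 133, 6, 65, 44, 17, 19, 45, 65, 37, 122, 182, 185, 183, 184, 183]
189 [185, 184, 183, 183, 157, 126, 64, 88, 32, 47, 38, 27, 58, 35, 121, 187, 185, 184, 183, 184]
193 [183, 188, 185, 134, 142, 123, 96, 49, 34, 27, 6, 34, 22, 117, 149, 185, 183, 185, 183, 185]
197 [185, 184, 185, 138, 142, 149, 124, 79, 31, 39, 37, 48, 67, 119, 165, 186, 184, 182, 185, 185]
201 [181, 191, 141, 142, 141, 142, 134, 126, 25, 25, 40, 22, 152, 156, 183, 185, 184, 185, 182, 183]
205 [156, 140, 144, 143, 140, 142, 141, 145, 132, 189, 186, 169, 181, 186, 184, 182, 184, 181, 186, 184]
209 [130, 143, 146, 144, 143, 146, 141, 178, 186, 185, 183, 183, 183, 185, 183, 181, 174, 191, 139, 58]
213 [138, 142, 104, 141, 138, 190, 187, 183, 185, 183, 183, 184, 182, 184, 179, 175, 176, 97, 131, 133]
217 [131, 141, 143, 143, 148, 185, 182, 183, 184, 186, 184, 186, 185, 185, 180, 181, 140, 89, 188, 185]
221 [16, 16, 21, 35, 130, 194, 172, 184, 184, 185, 183, 185, 184, 184, 186, 173, 145, 170, 179, 184]
```

The bottle stands in its well. Next is the crucible, rotating to yaw 1.45 while passing over the microscope.

Call:
{"name": "apply_moves", "arguments": {"steps": [{"translation":[0,0,0.12],"rotation":[0,0,0.1]},{"translation":[0,0,0.26],"rotation":[0,0,0.25]},{"translation":[0,0,0.4],"rotation":[0,0,0.45]},{"translation":[0,0,0.54],"rotation":[0,0,0.65]},{"translation":[0,0,0.66],"rotation":[0,0,0.85]},{"translation":[0,0,0.75],"rotation":[0,0,1]},{"translation":[0,0,0.75],"rotation":[0,0,1]},{"translation":[0,0,0.75],"rotation":[0,0,1]},{"translation":[0,0,0.75],"rotation":[0,0,1]},{"translation":[0,0,0.75],"rotation":[0,0,1]}], "jaw": -0.8}}

```text
t: 28.25
eef_pos: [0.5002, -0.4432, 0.4592]
ee_rot: [3.142, 0.002, -0.649]
force: [0.6, 0.3, -0.8]
width: 0.0788
gripper_force: 0.0
```

Call:
{"name": "apply_moves", "arguments": {"steps": [{"translation":[0,0.1,0],"rotation":[0,0,0.1]},{"translation":[0,0.22,0],"rotation":[0,0,0.22]},{"translation":[0,0.34,0],"rotation":[0,0,0.34]},{"translation":[0,0.46,0],"rotation":[0,0,0.46]},{"translation":[0,0.58,0],"rotation":[0,0,0.58]},{"translation":[0,0.7,0],"rotation":[0,0,0.7]},{"translation":[0,0.82,0],"rotation":[0,0,0.82]},{"translation":[0,0.92,0],"rotation":[0,0,0.92]},{"translation":[0,1,0],"rotation":[0,0,1]},{"translation":[0,1,0],"rotation":[0,0,1]}]}}

```text
t: 29.08
eef_pos: [0.5001, -0.1907, 0.46]
ee_rot: [-3.141, 0.0, -0.12]
force: [-0.0, -1.2, 0.2]
width: 0.0784
gripper_force: 0.0
```

Call:
{"name": "apply_moves", "arguments": {"steps": [{"translation":[0,0.1,0],"rotation":[0,0,0.1]},{"translation":[0,0.22,0],"rotation":[0,0,0.22]},{"translation":[0,0.34,0],"rotation":[0,0,0.34]},{"translation":[0,0.46,0],"rotation":[0,0,0.46]},{"translation":[0,0.58,0],"rotation":[0,0,0.58]},{"translation":[0,0.7,0],"rotation":[0,0,0.7]},{"translation":[0,0.82,0],"rotation":[0,0,0.82]},{"translation":[0,0.92,0],"rotation":[0,0,0.92]},{"translation":[0,1,0],"rotation":[0,0,1]},{"translation":[0,1,0],"rotation":[0,0,1]}]}}

```text
t: 29.92
eef_pos: [0.5004, 0.059, 0.459]
ee_rot: [-3.141, 0.002, 0.403]
force: [-0.1, -0.4, 0.3]
width: 0.0791
gripper_force: 0.0
```

Call:
{"name": "apply_moves", "arguments": {"steps": [{"translation":[-0.02,0.03,0],"rotation":[0,0,0.1]},{"translation":[-0.05,0.07,0],"rotation":[0,0,0.25]},{"translation":[-0.09,0.12,0],"rotation":[0,0,0.4]},{"translation":[-0.13,0.17,0],"rotation":[0,0,0.55]},{"translation":[-0.17,0.21,0],"rotation":[0,0,0.7]},{"translation":[-0.19,0.224,0],"rotation":[0,0,0.85]},{"translation":[-0.19,0.224,0],"rotation":[0,0,1]},{"translation":[-0.19,0.224,0],"rotation":[0,0,1]},{"translation":[-0.19,0.224,0],"rotation":[0,0,1]},{"translation":[-0.19,0.224,0],"rotation":[0,0,1]}]}}

```text
t: 30.75
eef_pos: [0.4532, 0.112, 0.46]
ee_rot: [-3.141, 0.001, 0.919]
force: [-0.0, 1.0, -0.0]
width: 0.0788
gripper_force: 0.0
```

Call:
{"name": "apply_moves", "arguments": {"steps": [{"translation":[0,0,0],"rotation":[0,0,0.15]},{"translation":[0,0,0],"rotation":[0,0,0.35]},{"translation":[0,0,0],"rotation":[0,0,0.55]},{"translation":[0,0,0],"rotation":[0,0,0.75]},{"translation":[0,0,-0.08],"rotation":[0,0,0.9]},{"translation":[0,0,-0.2],"rotation":[0,0,1]},{"translation":[0,0,-0.34],"rotation":[0,0,1]},{"translation":[0,0,-0.48],"rotation":[0,0,1]},{"translation":[0,0,-0.6],"rotation":[0,0,1]},{"translation":[0,0,-0.68],"rotation":[0,0,1]}]}}

```text
t: 31.58
eef_pos: [0.4519, 0.1114, 0.287]
ee_rot: [-3.139, 0.002, 1.443]
force: [-0.2, 0.5, -0.9]
width: 0.0788
gripper_force: 0.0
```

Call:
{"name": "apply_moves", "arguments": {"steps": [{"translation":[0,0,0],"rotation":[0,0,0]},{"translation":[0,0,0],"rotation":[0,0,0]},{"translation":[0,0,0],"rotation":[0,0,0]},{"translation":[0,0,0],"rotation":[0,0,0]},{"translation":[0,0,0],"rotation":[0,0,0]},{"translation":[0,0,0],"rotation":[0,0,0]},{"translation":[0,0,0],"rotation":[0,0,0]},{"translation":[0,0,0],"rotation":[0,0,0]},{"translation":[0,0,0],"rotation":[0,0,0]},{"translation":[0,0,0],"rotation":[0,0,0]}]}}

```text
t: 32.42
eef_pos: [0.4531, 0.1125, 0.2904]
ee_rot: [3.142, -0.0, 1.446]
force: [-0.4, -0.8, 0.1]
width: 0.0791
gripper_force: 0.0
```

```bash
cat >> h.py <<'E'
def box(m,c,z,r,pad=8,vmax=254):
    A=np.linspace(0,6.28,60); o=proj(m,np.c_[c[0]+r*np.cos(A),c[1]+r*np.sin(A),0*A+z]); a,b=o.min(0).astype(int)-pad,o.max(0).astype(int)+pad
    return (max(a[0],0),max(a[1],0),min(b[0],560),min(b[1],vmax))
E
python3 - <<'E'
from h import *
st(); m,a=snap('w12'); C=(.4529,.1133); b=box(m,C,.036,.0225,15); print(b)
print('lid',fit(m,a,b,.036,C,.0225,.008,60,150), fit(m,a,b,.036,(.452,.109),.0225,.008,60,150))
E=(.4307,.2109); print('empty',fit(m,a,box(m,E,.026,.03),.026,E,.030,.005))
w=a[b[1]:b[3],b[0]:b[2]]; g=w.max(2); print(g[::4,::4].tolist())
E
```

```text
t 32.42 pos [0.4531 0.1125 0.2904] rpy [ 3.142 -0.     1.446] w 0.0791 gf 0.0 F [-0.4 -0.8  0.1] q [ 0.67 -0.03 -0.32  0.   -1.28  2.35]
(np.int64(242), np.int64(139), np.int64(312), np.int64(209))
lid (array([0.4532, 0.1114]), 145, 0.00034) (array([0.4532, 0.1114]), 145, 0.00034)
empty (array([0.4313, 0.2084]), 166, 0.00038)
[[170, 170, 167, 165, 169, 167, 166, 144, 128, 131, 126, 132, 129, 127, 123, 127, 124, 167], [166, 170, 167, 168, 165, 168, 168, 125, 127, 127, 127, 129, 131, 133, 128, 131, 124, 167], [166, 168, 165, 168, 168, 166, 167, 127, 128, 129, 124, 128, 129, 132, 130, 126, 165, 168], [167, 169, 167, 169, 166, 167, 169, 124, 130, 127, 128, 130, 131, 128, 131, 129, 160, 165], [169, 169, 166, 168, 167, 167, 168, 127, 130, 126, 129, 128, 126, 132, 127, 118, 159, 157], [166, 162, 167, 168, 165, 167, 160, 207, 194, 195, 196, 206, 114, 122, 121, 150, 164, 161], [166, 167, 168, 170, 166, 166, 194, 195, 196, 195, 195, 194, 193, 111, 153, 160, 162, 160], [168, 165, 167, 169, 164, 202, 195, 195, 199, 198, 193, 196, 194, 195, 155, 160, 158, 160], [167, 167, 170, 165, 146, 200, 199,
[... 184 characters left out ...]
 203, 190, 204, 164, 191, 196, 193, 167, 161, 160, 161], [158, 161, 160, 161, 158, 201, 197, 202, 204, 206, 199, 197, 195, 195, 152, 160, 159, 162], [158, 159, 159, 161, 162, 203, 197, 205, 204, 199, 192, 191, 191, 194, 159, 160, 158, 164], [160, 159, 160, 159, 160, 157, 204, 204, 203, 198, 193, 193, 193, 159, 160, 161, 162, 159], [159, 157, 161, 160, 162, 162, 160, 163, 204, 201, 196, 142, 163, 159, 164, 159, 157, 158], [160, 159, 161, 162, 158, 162, 162, 160, 160, 161, 158, 162, 162, 162, 160, 162, 161, 161], [159, 162, 162, 162, 161, 158, 158, 157, 162, 162, 159, 157, 154, 160, 158, 156, 162, 160], [158, 165, 160, 158, 160, 159, 157, 163, 160, 158, 159, 159, 162, 158, 161, 159, 158, 160]]
```

The crucible lid fits at (0.4532,0.1114). I'll descend and grip at the lid's edge.

Call:
{"name": "apply_moves", "arguments": {"steps": [{"translation":[0,-0.005,-0.08],"rotation":[0,0,0]},{"translation":[0,-0.005,-0.2],"rotation":[0,0,0]},{"translation":[0,-0.005,-0.32],"rotation":[0,0,0]},{"translation":[0,-0.005,-0.44],"rotation":[0,0,0]},{"translation":[0,-0.005,-0.56],"rotation":[0,0,0]},{"translation":[0,-0.005,-0.66],"rotation":[0,0,0]},{"translation":[0,-0.005,-0.74],"rotation":[0,0,0]},{"translation":[0,-0.005,-0.8],"rotation":[0,0,0]},{"translation":[0,-0.005,-0.8],"rotation":[0,0,0]},{"translation":[0,-0.005,-0.8],"rotation":[0,0,0]}]}}

```text
t: 33.3
eef_pos: [0.4529, 0.111, 0.09]
ee_rot: [-3.14, 0.001, 1.446]
force: [0.3, 0.0, 1.0]
width: 0.0792
gripper_force: 0.0
```

Call:
{"name": "apply_moves", "arguments": {"steps": [{"translation":[0,0,-0.04],"rotation":[0,0,0]},{"translation":[0,0,-0.09],"rotation":[0,0,0]},{"translation":[0,0,-0.14],"rotation":[0,0,0]},{"translation":[0,0,-0.19],"rotation":[0,0,0]},{"translation":[0,0,-0.23],"rotation":[0,0,0]},{"translation":[0,0,-0.26],"rotation":[0,0,0]},{"translation":[0,0,-0.271],"rotation":[0,0,0]},{"translation":[0,0,-0.271],"rotation":[0,0,0]},{"translation":[0,0,-0.271],"rotation":[0,0,0]},{"translation":[0,0,-0.271],"rotation":[0,0,0]}]}}

```text
t: 34.13
eef_pos: [0.4536, 0.1116, 0.0233]
ee_rot: [3.141, -0.001, 1.446]
force: [0.5, -0.7, 0.3]
width: 0.0787
gripper_force: 0.0
```

Call:
{"name": "apply_moves", "arguments": {"steps": [{"translation":[0,0,0],"rotation":[0,0,0]},{"translation":[0,0,0],"rotation":[0,0,0]},{"translation":[0,0,0],"rotation":[0,0,0]},{"translation":[0,0,0],"rotation":[0,0,0]},{"translation":[0,0,0],"rotation":[0,0,0]},{"translation":[0,0,0],"rotation":[0,0,0]},{"translation":[0,0,0],"rotation":[0,0,0]},{"translation":[0,0,0],"rotation":[0,0,0]},{"translation":[0,0,0],"rotation":[0,0,0]},{"translation":[0,0,0],"rotation":[0,0,0]}], "jaw": 1, "newtons": 15}}

```text
t: 34.97
eef_pos: [0.4531, 0.1113, 0.0226]
ee_rot: [3.142, -0.0, 1.446]
force: [0.6, -0.5, 0.6]
width: 0.0421
gripper_force: 15.0
```

Call:
{"name": "apply_moves", "arguments": {"steps": [{"translation":[0,0,0],"rotation":[0,0,0]},{"translation":[0,0,0],"rotation":[0,0,0]},{"translation":[0,0,0.01],"rotation":[0,0,0]},{"translation":[0,0,0.03],"rotation":[0,0,0]},{"translation":[0,0,0.07],"rotation":[0,0,0]},{"translation":[0,0,0.13],"rotation":[0,0,0]},{"translation":[0,0,0.18],"rotation":[0,0,0]},{"translation":[0,0,0.2],"rotation":[0,0,0]},{"translation":[0,0,0.2],"rotation":[0,0,0]},{"translation":[0,0,0.2],"rotation":[0,0,0]}]}}

```text
t: 35.8
eef_pos: [0.453, 0.1112, 0.0726]
ee_rot: [3.141, -0.001, 1.446]
force: [0.3, -0.6, -0.7]
width: 0.0423
gripper_force: 15.0
```

```bash
python3 - <<'E'
from h import *
st(); m,a=snap('w13'); p=get_state()['eef_pos']; zl=p[2]-.022+.036
for z in(zl,): 
    b=box(m,p,z,.0225,6,262); print(b,'lid',fit(m,a,b,z,p[:2],.0225,.006,30,90))
u=281
print(a[max(b[1]-10,0):262:2,u].max(1).tolist())
for v in range(b[1],258,6): print(v,a[v,b[0]-10:b[2]+10:4].max(1).tolist())
print(proj(m,[(p[0],p[1],p[2]-.022+h) for h in(0,.036)]).round(1), proj(m,[(p[0]+.0225*np.cos(1.446),p[1]+.0225*np.sin(1.446),zl),(p[0]+.012*np.cos(1.446),p[1]+.012*np.sin(1.446),p[2]-.022)]).round(1))
E
```

```text
t 35.8 pos [0.453  0.1112 0.0726] rpy [ 3.141e+00 -1.000e-03  1.446e+00] w 0.0423 gf 15.0 F [ 0.3 -0.6 -0.7] q [ 0.66  0.18 -0.64 -0.   -0.75  2.35]
(np.int64(217), np.int64(231), np.int64(334), 262) lid (array([0.4538, 0.1111]), 180, 0.00053)
[155, 154, 155, 156, 151, 155, 98, 107, 115, 189, 182, 185, 181, 183, 181, 180, 182, 183, 184, 185, 185]
231 [154, 154, 155, 153, 155, 155, 154, 156, 154, 152, 151, 156, 157, 155, 153, 156, 156, 151, 152, 157, 156, 154, 155, 152, 157, 154, 154, 152, 158, 154, 154, 156, 154, 154, 155]
237 [153, 157, 153, 156, 152, 153, 155, 155, 156, 154, 157, 158, 153, 91, 102, 102, 109, 121, 114, 119, 113, 112, 110, 132, 157, 155, 153, 157, 153, 159, 154, 156, 156, 156, 157]
243 [149, 156, 154, 156, 158, 156, 152, 153, 158, 157, 158, 90, 137, 155, 150, 150, 156, 185, 182, 183, 182, 182, 185, 188, 154, 125, 156, 152, 156, 155, 156, 159, 154, 155, 154]
249 [153, 153, 155, 150, 157, 154, 156, 154, 155, 139, 150, 148, 144, 147, 151, 176, 183, 184, 182, 183, 185, 181, 183, 180, 178, 180, 184, 143, 157, 155, 157, 155, 157, 158, 153]
255 [105, 109, 108, 114, 155, 9, 0, 156, 137, 142, 140, 143, 144, 149, 148, 177, 184, 182, 182, 181, 182, 182, 182, 180, 181, 179, 181, 181, 168, 155, 0, 6, 153, 105, 108]
[[276.2 254.8]
 [275.6 286.7]] [[275.5 237.1]
 [276.1 233. ]]
```

The crucible is held and centred. I'll carry it over the microscope, rotating −60° on the way.

Call:
{"name": "apply_moves", "arguments": {"steps": [{"translation":[0,0,0.06],"rotation":[0,0,0]},{"translation":[0,0,0.16],"rotation":[0,0,0]},{"translation":[0,0,0.28],"rotation":[0,0,0]},{"translation":[0,0,0.4],"rotation":[0,0,0]},{"translation":[0,0,0.52],"rotation":[0,0,0]},{"translation":[0,0,0.64],"rotation":[0,0,0]},{"translation":[0,0,0.76],"rotation":[0,0,0]},{"translation":[0,0,0.86],"rotation":[0,0,0]},{"translation":[0,0,0.94],"rotation":[0,0,0]},{"translation":[0,0,1],"rotation":[0,0,0]}]}}

```text
t: 36.68
eef_pos: [0.4533, 0.1113, 0.3237]
ee_rot: [3.141, -0.0, 1.446]
force: [0.0, 0.7, -0.0]
width: 0.0425
gripper_force: 15.0
```

Call:
{"name": "apply_moves", "arguments": {"steps": [{"translation":[0,0,0.08],"rotation":[0,0,0]},{"translation":[0,0,0.18],"rotation":[0,0,0]},{"translation":[0,0,0.28],"rotation":[0,0,-0.1]},{"translation":[0,0,0.38],"rotation":[0,0,-0.22]},{"translation":[0,0,0.47],"rotation":[0,0,-0.36]},{"translation":[0,0,0.53],"rotation":[0,0,-0.5]},{"translation":[0,0,0.56],"rotation":[0,0,-0.64]},{"translation":[0,0,0.56],"rotation":[0,0,-0.78]},{"translation":[0,0,0.56],"rotation":[0,0,-0.9]},{"translation":[0,0,0.56],"rotation":[0,0,-1]}]}}

```text
t: 37.52
eef_pos: [0.4532, 0.1115, 0.4615]
ee_rot: [-3.141, 0.002, 0.919]
force: [-0.0, -0.6, -1.6]
width: 0.0424
gripper_force: 15.0
```

Call:
{"name": "apply_moves", "arguments": {"steps": [{"translation":[0.02,-0.07,0],"rotation":[0,0,-0.07]},{"translation":[0.05,-0.17,0],"rotation":[0,0,-0.17]},{"translation":[0.08,-0.28,0],"rotation":[0,0,-0.28]},{"translation":[0.11,-0.4,0],"rotation":[0,0,-0.4]},{"translation":[0.14,-0.52,0],"rotation":[0,0,-0.52]},{"translation":[0.17,-0.64,0],"rotation":[0,0,-0.64]},{"translation":[0.2,-0.75,0],"rotation":[0,0,-0.75]},{"translation":[0.23,-0.85,0],"rotation":[0,0,-0.85]},{"translation":[0.25,-0.94,0],"rotation":[0,0,-0.94]},{"translation":[0.27,-1,0],"rotation":[0,0,-1]}]}}

```text
t: 38.35
eef_pos: [0.5209, -0.1406, 0.4609]
ee_rot: [-3.141, 0.003, 0.395]
force: [-0.5, 0.5, -0.3]
width: 0.0421
gripper_force: 15.0
```

Call:
{"name": "apply_moves", "arguments": {"steps": [{"translation":[0,-0.06,0],"rotation":[0,0,0]},{"translation":[0,-0.14,0],"rotation":[0,0,0]},{"translation":[0,-0.22,0],"rotation":[0,0,0]},{"translation":[0,-0.3,0],"rotation":[0,0,0]},{"translation":[0,-0.38,0],"rotation":[0,0,0]},{"translation":[0,-0.45,-0.05],"rotation":[0,0,0]},{"translation":[0,-0.5,-0.13],"rotation":[0,0,0]},{"translation":[0,-0.515,-0.24],"rotation":[0,0,0]},{"translation":[0,-0.515,-0.36],"rotation":[0,0,0]},{"translation":[0,-0.515,-0.48],"rotation":[0,0,0]}]}}

```text
t: 39.18
eef_pos: [0.5203, -0.2679, 0.3399]
ee_rot: [-3.14, 0.001, 0.398]
force: [0.0, 0.1, -0.7]
width: 0.0426
gripper_force: 15.0
```

Call:
{"name": "apply_moves", "arguments": {"steps": [{"translation":[0,0,-0.12],"rotation":[0,0,0]},{"translation":[0,0,-0.25],"rotation":[0,0,0]},{"translation":[0,0,-0.38],"rotation":[0,0,0]},{"translation":[0,0,-0.51],"rotation":[0,0,0]},{"translation":[0,0,-0.64],"rotation":[0,0,0]},{"translation":[0,0,-0.75],"rotation":[0,0,0]},{"translation":[0,0,-0.83],"rotation":[0,0,0]},{"translation":[0,0,-0.88],"rotation":[0,0,0]},{"translation":[0,0,-0.88],"rotation":[0,0,0]},{"translation":[0,0,-0.88],"rotation":[0,0,0]}]}}

```text
t: 40.02
eef_pos: [0.5199, -0.2674, 0.1213]
ee_rot: [-3.14, 0.003, 0.399]
force: [-0.8, 0.1, -0.9]
width: 0.0423
gripper_force: 15.0
```

```bash
python3 - <<'E'
from h import *
st(); m,a=snap('w14'); p=get_state()['eef_pos']; C=(.521,-.2674)
b=box(m,C,.036,.027,6); print(b)
for c in[C,(.523,-.2674),(.521,-.265),(.519,-.27)]: print('mid',fit(m,a,b,.036,c,.027,.004))
zl=p[2]+.014; b=box(m,p,zl,.0225,6,262); print('lid',fit(m,a,b,zl,p[:2],.0225,.006,30,90))
print(proj(m,[(*C,.036),(p[0],p[1],zl)]).round(1))
T=(.509,-.354); print('tin',fit(m,a,box(m,T,.054,.03),.054,T,.03,.005))
E
```

```text
t 40.02 pos [ 0.5199 -0.2674  0.1213] rpy [-3.14e+00  3.00e-03  3.99e-01] w 0.0423 gf 15.0 F [-0.8  0.1 -0.9] q [-0.14  0.3  -0.33  0.   -0.94  2.11]
(np.int64(233), np.int64(174), np.int64(324), 254)
mid (array([ 0.5227, -0.2664]), 205, 0.00041)
mid (array([ 0.5228, -0.2665]), 199, 0.0004)
mid (array([ 0.5226, -0.2661]), 177, 0.00035)
mid (array([ 0.522 , -0.2688]), 140, 0.00061)
lid (array([ 0.523 , -0.2669]), 143, 0.00065)
[[278.7 219.1]
 [278.4 288.9]]
tin (array([ 0.5089, -0.3539]), 48, 0.00032)
```

The lid (0.523,-0.267) lines up with the well (0.5227,-0.2665). I'll lower and release.

Call:
{"name": "apply_moves", "arguments": {"steps": [{"translation":[0,0,-0.05],"rotation":[0,0,0]},{"translation":[0,0,-0.1],"rotation":[0,0,0]},{"translation":[0,0,-0.15],"rotation":[0,0,0]},{"translation":[0,0,-0.2],"rotation":[0,0,0]},{"translation":[0,0,-0.25],"rotation":[0,0,0]},{"translation":[0,0,-0.29],"rotation":[0,0,0]},{"translation":[0,0,-0.315],"rotation":[0,0,0]},{"translation":[0,0,-0.33],"rotation":[0,0,0]},{"translation":[0,0,-0.33],"rotation":[0,0,0]},{"translation":[0,0,-0.33],"rotation":[0,0,0]}]}}

```text
t: 40.9
eef_pos: [0.521, -0.2676, 0.0405]
ee_rot: [3.141, -0.0, 0.399]
force: [-0.2, 1.1, 0.3]
width: 0.0425
gripper_force: 15.0
```

Call:
{"name": "apply_moves", "arguments": {"steps": [{"translation":[0,0,-0.004],"rotation":[0,0,0]},{"translation":[0,0,-0.004],"rotation":[0,0,0]},{"translation":[0,0,-0.004],"rotation":[0,0,0]},{"translation":[0,0,-0.004],"rotation":[0,0,0]},{"translation":[0,0,-0.004],"rotation":[0,0,0]},{"translation":[0,0,-0.004],"rotation":[0,0,0]},{"translation":[0,0,-0.004],"rotation":[0,0,0]},{"translation":[0,0,-0.004],"rotation":[0,0,0]},{"translation":[0,0,-0.004],"rotation":[0,0,0]},{"translation":[0,0,-0.004],"rotation":[0,0,0]}]}}

```text
t: 41.73
eef_pos: [0.5206, -0.2675, 0.039]
ee_rot: [-3.142, 0.0, 0.399]
force: [-0.8, 0.4, 0.3]
width: 0.0427
gripper_force: 15.0
```

Call:
{"name": "apply_moves", "arguments": {"steps": [{"translation":[0,0,0],"rotation":[0,0,0]},{"translation":[0,0,0],"rotation":[0,0,0]},{"translation":[0,0,0],"rotation":[0,0,0]},{"translation":[0,0,0],"rotation":[0,0,0]},{"translation":[0,0,0],"rotation":[0,0,0]},{"translation":[0,0,0],"rotation":[0,0,0]},{"translation":[0,0,0],"rotation":[0,0,0]},{"translation":[0,0,0],"rotation":[0,0,0]},{"translation":[0,0,0],"rotation":[0,0,0]},{"translation":[0,0,0],"rotation":[0,0,0]}], "jaw": -0.3}}

```text
t: 42.57
eef_pos: [0.5206, -0.2675, 0.0391]
ee_rot: [3.142, -0.0, 0.399]
force: [0.5, -0.3, 0.6]
width: 0.0568
gripper_force: 0.0
```

Call:
{"name": "apply_moves", "arguments": {"steps": [{"translation":[0,0,0.03],"rotation":[0,0,0]},{"translation":[0,0,0.08],"rotation":[0,0,0]},{"translation":[0,0,0.16],"rotation":[0,0,0]},{"translation":[0,0,0.28],"rotation":[0,0,0]},{"translation":[0,0,0.42],"rotation":[0,0,0]},{"translation":[0,0,0.56],"rotation":[0,0,0]},{"translation":[0,0,0.7],"rotation":[0,0,0]},{"translation":[0,0,0.84],"rotation":[0,0,0]},{"translation":[0,0,0.94],"rotation":[0,0,0]},{"translation":[0,0,1],"rotation":[0,0,0]}]}}

```text
t: 43.4
eef_pos: [0.5213, -0.268, 0.2939]
ee_rot: [3.138, -0.004, 0.399]
force: [-0.1, -0.1, -0.3]
width: 0.0568
gripper_force: 0.0
```

Call:
{"name": "apply_moves", "arguments": {"steps": [{"translation":[0,0,0.1],"rotation":[0,0,0]},{"translation":[0,0,0.25],"rotation":[0,0,0]},{"translation":[0,0,0.4],"rotation":[0,0,0]},{"translation":[0,0,0.55],"rotation":[0,0,0]},{"translation":[0,0,0.66],"rotation":[0,0,0]},{"translation":[0,0,0.7],"rotation":[0,0,0]},{"translation":[0,0,0.7],"rotation":[0,0,0]},{"translation":[0,0,0.7],"rotation":[0,0,0]},{"translation":[0,0,0.7],"rotation":[0,0,0]},{"translation":[0,0,0.7],"rotation":[0,0,0]}]}}

```text
t: 44.23
eef_pos: [0.5202, -0.2673, 0.4625]
ee_rot: [-3.14, 0.002, 0.399]
force: [0.2, -0.6, -0.7]
width: 0.0573
gripper_force: 0.0
```

```bash
python3 - <<'E'
from h import *
st(); m,a=snap('w15'); C=(.522,-.267)
for z in(.052,.054): print('lid',fit(m,a,box(m,C,z,.0225,6,262),z,C,.0225,.006,30,90))
T=(.509,-.354); print('tin',fit(m,a,box(m,T,.054,.03),.054,T,.03,.005))
E
```

```text
t 44.23 pos [ 0.5202 -0.2673  0.4625] rpy [-3.14e+00  2.00e-03  3.99e-01] w 0.0573 gf 0.0 F [ 0.2 -0.6 -0.7] q [-0.14  0.15  0.26 -0.   -1.68  2.11]
lid (array([ 0.5217, -0.2667]), 107, 0.00049)
lid (array([ 0.5219, -0.2666]), 104, 0.00049)
tin (array([ 0.51  , -0.3526]), 79, 0.00044)
```

All three vessels are in. Next is the spatula: I'll go above it and measure it and the shaker casing beside it.

Call:
{"name": "apply_moves", "arguments": {"steps": [{"translation":[0.01,0.1,0],"rotation":[0,0,-0.1]},{"translation":[0.03,0.22,0],"rotation":[0,0,-0.22]},{"translation":[0.05,0.34,0],"rotation":[0,0,-0.34]},{"translation":[0.07,0.46,0],"rotation":[0,0,-0.46]},{"translation":[0.09,0.58,0],"rotation":[0,0,-0.58]},{"translation":[0.11,0.7,0],"rotation":[0,0,-0.7]},{"translation":[0.13,0.82,0],"rotation":[0,0,-0.82]},{"translation":[0.15,0.92,0],"rotation":[0,0,-0.92]},{"translation":[0.16,1,0],"rotation":[0,0,-1]},{"translation":[0.16,1,0],"rotation":[0,0,-1]}]}}

```text
t: 45.12
eef_pos: [0.5608, -0.0144, 0.4626]
ee_rot: [3.141, 0.002, -0.125]
force: [-0.2, -0.1, -1.0]
width: 0.057
gripper_force: 0.0
```

Call:
{"name": "apply_moves", "arguments": {"steps": [{"translation":[0.02,0.08,0],"rotation":[0,0,-0.01]},{"translation":[0.04,0.18,0],"rotation":[0,0,-0.03]},{"translation":[0.06,0.3,0],"rotation":[0,0,-0.05]},{"translation":[0.09,0.42,-0.05],"rotation":[0,0,-0.08]},{"translation":[0.12,0.54,-0.14],"rotation":[0,0,-0.11]},{"translation":[0.14,0.63,-0.24],"rotation":[0,0,-0.11]},{"translation":[0.16,0.67,-0.36],"rotation":[0,0,-0.11]},{"translation":[0.16,0.67,-0.46],"rotation":[0,0,-0.11]},{"translation":[0.16,0.67,-0.48],"rotation":[0,0,-0.11]},{"translation":[0.16,0.67,-0.48],"rotation":[0,0,-0.11]}]}}

```text
t: 45.95
eef_pos: [0.5998, 0.1493, 0.3419]
ee_rot: [3.138, 0.004, -0.182]
force: [0.1, 0.3, -0.2]
width: 0.057
gripper_force: 0.0
```

```bash
python3 - <<'E'
from h import *
st(); m,a=snap('w16'); print(m['xyz'].round(4))
print(proj(m,[(.611,.183,.0065),(.661,.174,.004),(.64,.1,.0065),(.65,.25,0)]).round(1))
g=a[:254].max(2); d=(g<60).astype('u1'); N,l,s,c=cv2.connectedComponentsWithStats(d)
for i in range(1,N):
    if s[i][4]>150:
        v,u=np.nonzero(l==i); r=cv2.minAreaRect(onplane(m,np.c_[u,v],.0065)[:,:2].astype('f4')); print(s[i],np.round(r[0],4),np.round(r[1],4),round(r[2],1))
# shaker edge profile: points at x=.60,.63,.66, y .2...34, z=0
for x in(.58,.61,.64,.67):
    P=np.array([(x,y,0) for y in np.arange(.2,.36,.005)]); q=proj(m,P); print(x,[int(a[int(v),int(u)].max()) if 0<=u<560 and 0<=v<420 else -1 for u,v in q])
print(proj(m,[(.63,.2,0),(.63,.35,0)]))
E
```

```text
t 45.95 pos [0.5998 0.1493 0.3419] rpy [ 3.138  0.004 -0.182] w 0.057 gf 0.0 F [ 0.1  0.3 -0.2] q [ 0.56  0.22  0.08 -0.   -1.43  0.83]
[0.6742 0.136  0.5002]
[[251.5 161. ]
 [250.7 121.6]
 [309.9 127.4]
 [196.4 140.7]]
[303  90  12  75 687] [0.6396 0.1021] [0.012  0.0941] 82.7
[249 132  10  64 556] [0.6065 0.1817] [0.0117 0.084 ] 79.8
[  367   141   193   113 14780] [ 0.5045 -0.1047] [0.2929 0.1587] 79.1
0.58 [151, 174, 174, 170, 173, 172, 174, 174, 172, 174, 170, 146, 110, 158, 156, 150, 144, 117, 115, 115, 114, 112, 113, 110, 112, 115, 113, 115, 117, 114, 120, 121]
0.61 [175, 169, 168, 168, 169, 170, 167, 164, 163, 166, 177, 120, 161, 158, 152, 125, 127, 114, 115, 108, 114, 112, 109, 110, 118, 114, 111, 118, 118, 120, 127, 128]
0.64 [171, 171, 168, 169, 170, 168, 167, 168, 168, 131, 110, 159, 159, 130, 132, 130, 112, 115, 109, 117, 116, 111, 116, 113, 115, 115, 114, 115, 116, 117, 133, 140]
0.67 [174, 174, 171, 171, 171, 171, 169, 171, 179, 143, 157, 153, 138, 126, 145, 111, 115, 115, 113, 110, 109, 111, 117, 109, 113, 116, 112, 112, 120, 129, 136, 144]
[[236.44437066 148.66517784]
 [128.72085333 169.36070758]]
```

Call:
{"name": "apply_moves", "arguments": {"steps": [{"translation":[0,0.05,0],"rotation":[0,0,0]},{"translation":[0,0.12,0],"rotation":[0,0,0]},{"translation":[0,0.2,0],"rotation":[0,0,0]},{"translation":[0,0.26,0],"rotation":[0,0,0]},{"translation":[0,0.3,0],"rotation":[0,0,0]},{"translation":[0,0.3,0],"rotation":[0,0,0]},{"translation":[0,0.3,0],"rotation":[0,0,0]},{"translation":[0,0.3,0],"rotation":[0,0,0]},{"translation":[0,0.3,0],"rotation":[0,0,0]},{"translation":[0,0.3,0],"rotation":[0,0,0]}]}}

```text
t: 46.83
eef_pos: [0.6007, 0.2244, 0.3443]
ee_rot: [-3.141, -0.0, -0.183]
force: [0.2, -0.6, -0.5]
width: 0.0573
gripper_force: 0.0
```

```bash
python3 - <<'E'
from h import *
st(); snap('w17')
for n in('w16','w17'):
    m=pickle.load(open(f'pics/{n}.pkl','rb')); a=cv2.imread(f'pics/{n}.png'); print(n,m['xyz'].round(4))
    d=(a.max(2)<60).astype('u1'); N,l,s,c=cv2.connectedComponentsWithStats(d[:254])
    for i in range(1,N):
        if 300<s[i][4]<1200:
            v,u=np.nonzero(l==i); r=cv2.minAreaRect(onplane(m,np.c_[u,v],.0065)[:,:2].astype('f4')); print(s[i],np.round(r[0],4),np.round(r[1],4),round(r[2],1))
    g=cv2.GaussianBlur(a,(3,3),0)
    for x in(.60,.62,.64,.66):
        ys=np.arange(.21,.34,.003); q=proj(m,np.c_[ys*0+x,ys,ys*0]).round().astype(int); print(x,[int(g[v,u].max()) for u,v in q])
E
```

```text
t 46.83 pos [0.6007 0.2244 0.3443] rpy [-3.141 -0.    -0.183] w 0.0573 gf 0.0 F [ 0.2 -0.6 -0.5] q [ 0.66  0.26  0.13  0.   -1.44  0.73]
w16 [0.6742 0.136  0.5002]
[303  90  12  75 687] [0.6396 0.1021] [0.012  0.0941] 82.7
[249 132  10  64 556] [0.6065 0.1817] [0.0117 0.084 ] 79.8
0.6 [171, 171, 172, 170, 170, 170, 170, 171, 170, 170, 170, 170, 170, 170, 166, 111, 133, 156, 154, 155, 152, 146, 139, 123, 125, 120, 113, 113, 113, 114, 114, 115, 112, 113, 113, 112, 113, 112, 113, 112, 113, 113, 115, 114]
0.62 [170, 170, 169, 170, 170, 169, 169, 169, 168, 168, 167, 166, 165, 136, 107, 141, 156, 154, 153, 151, 140, 129, 127, 129, 119, 115, 113, 113, 112, 111, 109, 110, 112, 111, 111, 111, 112, 114, 111, 113, 114, 115, 113, 115]
0.64 [169, 170, 169, 170, 170, 169, 169, 167, 168, 169, 168, 170, 134, 106, 142, 159, 156, 158, 150, 147, 144, 129, 126, 114, 108, 115, 112, 110, 113, 114, 113, 112, 110, 109, 112, 111, 112, 113, 113, 113, 113, 112, 113, 116]
0.66 [171, 171, 171, 171, 169, 169, 169, 169, 169, 170, 172, 136, 107, 159, 159, 158, 157, 139, 149, 138, 127, 130, 116, 109, 115, 113, 111, 
[... 489 characters left out ...]
43, 141, 142, 142, 143]
0.62 [159, 158, 159, 158, 158, 158, 157, 157, 157, 157, 157, 157, 120, 144, 145, 143, 142, 135, 116, 119, 113, 103, 103, 102, 101, 102, 101, 101, 101, 105, 104, 109, 114, 119, 124, 131, 134, 140, 143, 144, 147, 149, 148, 147]
0.64 [159, 158, 158, 158, 158, 158, 157, 157, 157, 156, 156, 116, 145, 145, 146, 142, 134, 125, 119, 109, 101, 102, 104, 104, 102, 103, 103, 104, 103, 104, 107, 116, 121, 127, 133, 137, 142, 142, 146, 148, 148, 147, 147, 147]
0.66 [160, 160, 160, 159, 159, 158, 158, 158, 158, 136, 123, 149, 148, 146, 133, 131, 133, 117, 111, 99, 103, 103, 100, 100, 103, 103, 102, 103, 104, 106, 111, 121, 127, 131, 136, 138, 142, 147, 150, 150, 148, 110, 115, 123]
```

From two views, the shaker's skirt lip is at about y=0.244, z=0.03, rising to about y=0.265 at z=0.06. The 193 mm wide gripper body would meet it if I grip the handle where it lies. So I'll turn 90°, shut the fingers, and first push the spatula about 24 mm toward −y, which leaves it well short of the marker.

Call:
{"name": "apply_moves", "arguments": {"steps": [{"translation":[0.02,-0.02,0],"rotation":[0,0,-0.15]},{"translation":[0.05,-0.05,0],"rotation":[0,0,-0.35]},{"translation":[0.083,-0.087,0],"rotation":[0,0,-0.55]},{"translation":[0.083,-0.087,0],"rotation":[0,0,-0.75]},{"translation":[0.083,-0.087,0],"rotation":[0,0,-0.9]},{"translation":[0.083,-0.087,0],"rotation":[0,0,-1]},{"translation":[0.083,-0.087,0],"rotation":[0,0,-1]},{"translation":[0.083,-0.087,0],"rotation":[0,0,-1]},{"translation":[0.083,-0.087,0],"rotation":[0,0,-1]},{"translation":[0.083,-0.087,0],"rotation":[0,0,-1]}], "jaw": 1}}

```text
t: 47.72
eef_pos: [0.6213, 0.2031, 0.3441]
ee_rot: [-3.142, -0.0, -0.705]
force: [0.2, -0.0, -0.7]
width: 0.0009
gripper_force: 0.0
```

Call:
{"name": "apply_moves", "arguments": {"steps": [{"translation":[0,0,0],"rotation":[0,0,-0.15]},{"translation":[0,0,0],"rotation":[0,0,-0.35]},{"translation":[0,0,0],"rotation":[0,0,-0.55]},{"translation":[0,0,0],"rotation":[0,0,-0.75]},{"translation":[0,0,0],"rotation":[0,0,-0.9]},{"translation":[0,0,0],"rotation":[0,0,-1]},{"translation":[0,0,0],"rotation":[0,0,-1]},{"translation":[0,0,0],"rotation":[0,0,-1]},{"translation":[0,0,0],"rotation":[0,0,-1]},{"translation":[0,0,0],"rotation":[0,0,-1]}]}}

```text
t: 48.55
eef_pos: [0.6213, 0.2033, 0.3441]
ee_rot: [-3.142, 0.0, -1.228]
force: [0.6, 0.2, -0.9]
width: 0.0006
gripper_force: 0.0
```

Call:
{"name": "apply_moves", "arguments": {"steps": [{"translation":[0,0,0],"rotation":[0,0,-0.15]},{"translation":[0,0,0],"rotation":[0,0,-0.35]},{"translation":[0,0,0],"rotation":[0,0,-0.55]},{"translation":[0,0,-0.05],"rotation":[0,0,-0.75]},{"translation":[0,0,-0.13],"rotation":[0,0,-0.9]},{"translation":[0,0,-0.24],"rotation":[0,0,-1]},{"translation":[0,0,-0.36],"rotation":[0,0,-1]},{"translation":[0,0,-0.48],"rotation":[0,0,-1]},{"translation":[0,0,-0.56],"rotation":[0,0,-1]},{"translation":[0,0,-0.6],"rotation":[0,0,-1]}]}}

```text
t: 49.38
eef_pos: [0.6199, 0.2026, 0.1907]
ee_rot: [3.138, -0.003, -1.753]
force: [-1.0, 0.6, -0.3]
width: 0.0004
gripper_force: 0.0
```

Call:
{"name": "apply_moves", "arguments": {"steps": [{"translation":[0,0,-0.08],"rotation":[0,0,0]},{"translation":[0,0,-0.18],"rotation":[0,0,0]},{"translation":[0,0,-0.29],"rotation":[0,0,0]},{"translation":[0,0,-0.4],"rotation":[0,0,0]},{"translation":[0,0,-0.5],"rotation":[0,0,0]},{"translation":[0,0,-0.58],"rotation":[0,0,0]},{"translation":[0,0,-0.64],"rotation":[0,0,0]},{"translation":[0,0,-0.68],"rotation":[0,0,0]},{"translation":[0,0,-0.68],"rotation":[0,0,0]},{"translation":[0,0,-0.68],"rotation":[0,0,0]}]}}

```text
t: 50.22
eef_pos: [0.6218, 0.2034, 0.0245]
ee_rot: [-3.141, -0.0, -1.753]
force: [-1.0, -0.3, 0.6]
width: 0.0006
gripper_force: 0.0
```

```bash
python3 - <<'E'
from h import *
st(); m,a=snap('w18'); g=a.max(2)
print(proj(m,[(.6065,.1817,.0065),(.64,.102,.0065),(.5645,.1893,.0065)]).round(1))
d=(g<60).astype('u1'); d[255:]=0; N,l,s,c=cv2.connectedComponentsWithStats(d)
for i in range(1,N):
    if 300<s[i][4]<9000:
        v,u=np.nonzero(l==i); r=cv2.minAreaRect(onplane(m,np.c_[u,v],.0065)[:,:2].astype('f4')); print(s[i],np.round(r[0],4),np.round(r[1],4),round(r[2],1))
E
```

```text
t 50.22 pos [0.6218 0.2034 0.0245] rpy [-3.141 -0.    -1.753] w 0.0006 gf 0.0 F [-1.  -0.3  0.6] q [ 0.61  0.51 -0.26  0.   -0.8  -0.8 ]
[[303.9 212.3]
 [199.7  55.2]
 [390.3 212.1]]
[  90   33  219   45 6700] [0.6409 0.1017] [0.013  0.0982] 82.8
[ 217  199  176   26 4517] [0.606  0.1814] [0.0128 0.0866] 79.6
```

Call:
{"name": "apply_moves", "arguments": {"steps": [{"translation":[0,0,-0.03],"rotation":[0,0,0]},{"translation":[0,0,-0.06],"rotation":[0,0,0]},{"translation":[0,0,-0.08],"rotation":[0,0,0]},{"translation":[0,0,-0.08],"rotation":[0,0,0]},{"translation":[-0.003,-0.016,-0.08],"rotation":[0,0,0]},{"translation":[-0.006,-0.032,-0.08],"rotation":[0,0,0]},{"translation":[-0.008,-0.044,-0.08],"rotation":[0,0,0]},{"translation":[-0.01,-0.056,-0.08],"rotation":[0,0,0]},{"translation":[-0.012,-0.068,-0.08],"rotation":[0,0,0]},{"translation":[-0.014,-0.08,-0.08],"rotation":[0,0,0]}]}}

```text
t: 51.1
eef_pos: [0.618, 0.1829, 0.0044]
ee_rot: [-3.141, 0.0, -1.753]
force: [0.8, -0.8, -0.2]
width: 0.0003
gripper_force: 0.3
```

Call:
{"name": "apply_moves", "arguments": {"steps": [{"translation":[-0.002,-0.012,0],"rotation":[0,0,0]},{"translation":[-0.004,-0.022,0],"rotation":[0,0,0]},{"translation":[-0.006,-0.032,0],"rotation":[0,0,0]},{"translation":[-0.008,-0.04,0],"rotation":[0,0,0]},{"translation":[-0.009,-0.046,0],"rotation":[0,0,0]},{"translation":[-0.009,-0.046,0],"rotation":[0,0,0]},{"translation":[-0.009,-0.046,0],"rotation":[0,0,0]},{"translation":[-0.007,-0.036,0.02],"rotation":[0,0,0]},{"translation":[-0.005,-0.02,0.06],"rotation":[0,0,0]},{"translation":[-0.005,-0.02,0.09],"rotation":[0,0,0]}]}}

```text
t: 51.93
eef_pos: [0.6171, 0.1791, 0.0277]
ee_rot: [-3.141, 0.0, -1.752]
force: [0.6, -0.1, 1.4]
width: 0.0007
gripper_force: 0.0
```

```bash
python3 - <<'E'
from h import *
st(); m,a=snap('w19'); g=a.max(2)
d=(g<60).astype('u1'); d[255:]=0; N,l,s,c=cv2.connectedComponentsWithStats(d)
for i in range(1,N):
    if 300<s[i][4]<9000:
        v,u=np.nonzero(l==i); r=cv2.minAreaRect(onplane(m,np.c_[u,v],.0065)[:,:2].astype('f4')); print(s[i],np.round(r[0],4),np.round(r[1],4),round(r[2],1))
E
```

```text
t 51.93 pos [0.6171 0.1791 0.0277] rpy [-3.141  0.    -1.752] w 0.0007 gf 0.0 F [ 0.6 -0.1  1.4] q [ 0.59  0.49 -0.29  0.   -0.79 -0.77]
[  99   93  208   40 5724] [0.641  0.1018] [0.0128 0.0983] 82.8
[ 218  197  173   26 4312] [0.6013 0.157 ] [0.013  0.0865] 79.6
```

The spatula slid cleanly: the handle is now centred at (0.6013,0.157) at the same angle, and the marker is unmoved. I'll rise, turn back and grip at (0.616,0.153).

Call:
{"name": "apply_moves", "arguments": {"steps": [{"translation":[0,0,0.08],"rotation":[0,0,0]},{"translation":[0,0,0.2],"rotation":[0,0,0]},{"translation":[0,0,0.34],"rotation":[0,0,0]},{"translation":[0,0,0.48],"rotation":[0,0,0]},{"translation":[0,0,0.62],"rotation":[0,0,0]},{"translation":[0,-0.02,0.76],"rotation":[0,0,0]},{"translation":[0,-0.04,0.88],"rotation":[0,0,0.1]},{"translation":[0,-0.07,0.96],"rotation":[0,0,0.25]},{"translation":[-0.003,-0.101,1],"rotation":[0,0,0.4]},{"translation":[-0.003,-0.101,1],"rotation":[0,0,0.6]}], "jaw": 0.36}}

```text
t: 52.82
eef_pos: [0.6168, 0.1524, 0.2812]
ee_rot: [-3.135, 0.002, -1.436]
force: [0.4, 0.0, -0.2]
width: 0.0281
gripper_force: 0.0
```

Call:
{"name": "apply_moves", "arguments": {"steps": [{"translation":[0,0,0],"rotation":[0,0,0.2]},{"translation":[0,0,0],"rotation":[0,0,0.4]},{"translation":[0,0,0],"rotation":[0,0,0.6]},{"translation":[0,0,0],"rotation":[0,0,0.8]},{"translation":[0,0,0],"rotation":[0,0,0.9]},{"translation":[0,0,0],"rotation":[0,0,1]},{"translation":[0,0,0],"rotation":[0,0,1]},{"translation":[0,0,0],"rotation":[0,0,1]},{"translation":[0,0,0],"rotation":[0,0,1]},{"translation":[0,0,0],"rotation":[0,0,1]}]}}

```text
t: 53.65
eef_pos: [0.6158, 0.153, 0.2768]
ee_rot: [-3.141, 0.0, -0.917]
force: [-0.0, -0.1, -0.2]
width: 0.0278
gripper_force: 0.0
```

Call:
{"name": "apply_moves", "arguments": {"steps": [{"translation":[0,0,0],"rotation":[0,0,0.2]},{"translation":[0,0,0],"rotation":[0,0,0.4]},{"translation":[0,0,0],"rotation":[0,0,0.6]},{"translation":[0,0,0],"rotation":[0,0,0.8]},{"translation":[0,0,0],"rotation":[0,0,0.9]},{"translation":[0,0,0],"rotation":[0,0,1]},{"translation":[0,0,0],"rotation":[0,0,1]},{"translation":[0,0,0],"rotation":[0,0,1]},{"translation":[0,0,0],"rotation":[0,0,1]},{"translation":[0,0,0],"rotation":[0,0,1]}]}}

```text
t: 54.48
eef_pos: [0.6158, 0.153, 0.2766]
ee_rot: [3.142, 0.0, -0.393]
force: [-0.0, 0.3, 0.5]
width: 0.0281
gripper_force: 0.0
```

Call:
{"name": "apply_moves", "arguments": {"steps": [{"translation":[0,0,0],"rotation":[0,0,0.15]},{"translation":[0,0,-0.04],"rotation":[0,0,0.3]},{"translation":[0,0,-0.1],"rotation":[0,0,0.4]},{"translation":[0,0,-0.2],"rotation":[0,0,0.4]},{"translation":[0,0,-0.3],"rotation":[0,0,0.4]},{"translation":[0,0,-0.38],"rotation":[0,0,0.4]},{"translation":[0,0,-0.4],"rotation":[0,0,0.4]},{"translation":[0,0,-0.4],"rotation":[0,0,0.4]},{"translation":[0,0,-0.4],"rotation":[0,0,0.4]},{"translation":[0,0,-0.4],"rotation":[0,0,0.4]}]}}

```text
t: 55.32
eef_pos: [0.6168, 0.1534, 0.1783]
ee_rot: [-3.14, -0.002, -0.182]
force: [0.8, -0.2, 0.3]
width: 0.028
gripper_force: 0.0
```

```bash
python3 - <<'E'
from h import *
st(); m,a=snap('w20'); g=a.max(2)
print(proj(m,[(.6013,.157,.0065)]))
d=(g<60).astype('u1'); d[256:]=0; N,l,s,c=cv2.connectedComponentsWithStats(d)
for i in range(1,N):
    if 300<s[i][4]<9000:
        v,u=np.nonzero(l==i); r=cv2.minAreaRect(onplane(m,np.c_[u,v],.0065)[:,:2].astype('f4')); print(s[i],np.round(r[0],4),np.round(r[1],4),round(r[2],1))
E
```

```text
t 55.32 pos [0.6168 0.1534 0.1783] rpy [-3.14e+00 -2.00e-03 -1.82e-01] w 0.028 gf 0.0 F [ 0.8 -0.2  0.3] q [ 0.55  0.33 -0.15  0.   -1.09  0.84]
[[278.28030674 210.32117968]]
[ 324  104   16  108 1519] [0.6387 0.102 ] [0.0125 0.0952] 82.6
[ 272  164   14   91 1179] [0.6011 0.1568] [0.0118 0.0856] 79.8
```

Call:
{"name": "apply_moves", "arguments": {"steps": [{"translation":[0,0,-0.06],"rotation":[0,0,0]},{"translation":[0,0,-0.14],"rotation":[0,0,0]},{"translation":[0,0,-0.23],"rotation":[0,0,0]},{"translation":[0,0,-0.32],"rotation":[0,0,0]},{"translation":[0,0,-0.4],"rotation":[0,0,0]},{"translation":[0,0,-0.47],"rotation":[0,0,0]},{"translation":[0,0,-0.53],"rotation":[0,0,0]},{"translation":[0,0,-0.57],"rotation":[0,0,0]},{"translation":[0,0,-0.59],"rotation":[0,0,0]},{"translation":[0,0,-0.59],"rotation":[0,0,0]}]}}

```text
t: 56.2
eef_pos: [0.6158, 0.1529, 0.0287]
ee_rot: [3.141, 0.001, -0.182]
force: [-0.6, -0.0, 0.7]
width: 0.0276
gripper_force: 0.0
```

Call:
{"name": "apply_moves", "arguments": {"steps": [{"translation":[0,0,-0.02],"rotation":[0,0,0]},{"translation":[0,0,-0.035],"rotation":[0,0,0]},{"translation":[0,0,-0.05],"rotation":[0,0,0]},{"translation":[0,0,-0.065],"rotation":[0,0,0]},{"translation":[0,0,-0.08],"rotation":[0,0,0]},{"translation":[0,0,-0.09],"rotation":[0,0,0]},{"translation":[0,0,-0.1],"rotation":[0,0,0]},{"translation":[0,0,-0.104],"rotation":[0,0,0]},{"translation":[0,0,-0.104],"rotation":[0,0,0]},{"translation":[0,0,-0.104],"rotation":[0,0,0]}]}}

```text
t: 57.03
eef_pos: [0.6159, 0.153, 0.003]
ee_rot: [3.142, 0.0, -0.182]
force: [-0.1, -0.9, 0.1]
width: 0.0283
gripper_force: 0.0
```

Call:
{"name": "apply_moves", "arguments": {"steps": [{"translation":[0,0,0],"rotation":[0,0,0]},{"translation":[0,0,0],"rotation":[0,0,0]},{"translation":[0,0,0],"rotation":[0,0,0]},{"translation":[0,0,0],"rotation":[0,0,0]},{"translation":[0,0,0],"rotation":[0,0,0]},{"translation":[0,0,0],"rotation":[0,0,0]},{"translation":[0,0,0],"rotation":[0,0,0]},{"translation":[0,0,0],"rotation":[0,0,0]},{"translation":[0,0,0],"rotation":[0,0,0]},{"translation":[0,0,0],"rotation":[0,0,0]}], "jaw": 1, "newtons": 30}}

```text
t: 57.87
eef_pos: [0.616, 0.153, 0.0032]
ee_rot: [-3.141, -0.0, -0.182]
force: [-0.0, -0.6, 2.5]
width: 0.0123
gripper_force: 30.0
```

Call:
{"name": "apply_moves", "arguments": {"steps": [{"translation":[0,0,0.02],"rotation":[0,0,0]},{"translation":[0,0,0.06],"rotation":[0,0,0]},{"translation":[0,0,0.12],"rotation":[0,0,0]},{"translation":[0,0,0.19],"rotation":[0,0,0]},{"translation":[0,0,0.26],"rotation":[0,0,0]},{"translation":[0,0,0.32],"rotation":[0,0,0]},{"translation":[0,0,0.36],"rotation":[0,0,0]},{"translation":[0,0,0.4],"rotation":[0,0,0]},{"translation":[0,0,0.4],"rotation":[0,0,0]},{"translation":[0,0,0.4],"rotation":[0,0,0]}]}}

```text
t: 58.7
eef_pos: [0.6159, 0.1531, 0.1034]
ee_rot: [-3.141, -0.0, -0.183]
force: [-0.2, -0.4, -1.6]
width: 0.0118
gripper_force: 30.0
```

```bash
python3 - <<'E'
from h import *
st(); m,a=snap('w21'); g=a.max(2); p=get_state()['eef_pos']
d=(g<60).astype('u1'); d[256:]=0; N,l,s,c=cv2.connectedComponentsWithStats(d)
for i in range(1,N):
    if 100<s[i][4]<9000:
        v,u=np.nonzero(l==i); r=cv2.minAreaRect(onplane(m,np.c_[u,v],.0065)[:,:2].astype('f4')); print(s[i],np.round(r[0],4),np.round(r[1],4),round(r[2],1))
# blade: bright, above handle front; held axis z
za=p[2]+.004; e=np.array([.984,-.18]); q=proj(m,[(p[0]+t*e[0],p[1]+t*e[1],za) for t in(.02,.027,.035,.08,.125,.127)]); print(q.round(1))
for t in np.arange(.0,.14,.005):
    u,v=proj(m,[(p[0]+t*e[0],p[1]+t*e[1],za)])[0].round().astype(int)
    print(round(t,3),u,v,g[v,u-16:u+17:4].tolist() if 0<=v<420 else '')
E
```

```text
t 58.7 pos [0.6159 0.1531 0.1034] rpy [-3.141 -0.    -0.183] w 0.0118 gf 30.0 F [-0.2 -0.4 -1.6] q [ 0.55  0.39 -0.24 -0.   -0.94  0.84]
[ 336  101   20  138 2488] [0.6385 0.102 ] [0.0126 0.096 ] 83.1
[ 460  193  100   63 4319] [ 0.5782 -0.0166] [0.0777 0.048 ] 79.1
[ 259  219   41   37 1036] [0.6003 0.1559] [0.0294 0.0276] 79.6
[120 254 120   2 239] [0.6004 0.2308] [0.0886 0.0008] 79.7
[318 254 121   2 240] [0.5737 0.0863] [0.0893 0.0008] 79.4
[[279.4 237.6]
 [279.3 222.4]
 [279.3 204.6]
 [279.1  95.3]
 [278.9 -29.4]
 [278.9 -35.3]]
0.0 279 279 [20, 12, 19, 20, 22, 22, 15, 12, 24]
0.005 279 269 [30, 14, 13, 22, 28, 30, 22, 19, 18]
0.01 279 259 [21, 20, 0, 21, 25, 28, 15, 20, 21]
0.015 279 248 [184, 21, 32, 11, 24, 31, 49, 15, 181]
0.02 279 238 [184, 23, 30, 32, 27, 18, 19, 16, 179]
0.025 279 227 [184, 16, 49, 20, 23, 29, 33, 25, 179]
0.03 279 216 [171, 169, 165, 146, 138, 136, 176, 172, 174]
0.035 279 205 [172, 172, 163, 149, 138, 135, 174, 169, 171]
0.04 279 193 [171, 171, 143, 146, 141, 140, 175, 171, 171]
0.045 279 182 [174, 169, 154, 143, 140, 134, 174, 172, 173]
0.05 279 170 [1
[... 178 characters left out ...]
170, 173, 150, 151, 140, 140, 134, 174, 174]
0.07 279 121 [169, 142, 198, 198, 199, 199, 208, 165, 170]
0.075 279 108 [171, 196, 196, 200, 201, 204, 206, 215, 172]
0.08 279 95 [160, 196, 198, 200, 201, 202, 205, 208, 170]
0.085 279 82 [153, 194, 193, 195, 199, 200, 198, 205, 167]
0.09 279 69 [148, 194, 196, 193, 195, 195, 199, 203, 170]
0.095 279 55 [150, 195, 193, 195, 196, 198, 200, 203, 165]
0.1 279 42 [160, 197, 196, 196, 196, 197, 199, 200, 166]
0.105 279 28 [154, 196, 192, 196, 193, 192, 192, 195, 165]
0.11 279 14 [155, 193, 193, 192, 193, 194, 192, 196, 129]
0.115 279 0 [152, 195, 192, 195, 191, 191, 191, 189, 126]
0.12 279 -15 
0.125 279 -29 
0.13 279 -44 
0.135 279 -59 
0.14 279 -74
```

The spatula is held straight and level, with its centre about 36 mm ahead of the TCP. I'll carry it over the microscope while turning −87°.

Call:
{"name": "apply_moves", "arguments": {"steps": [{"translation":[0,0,0.08],"rotation":[0,0,0]},{"translation":[0,0,0.18],"rotation":[0,0,0]},{"translation":[0,0,0.3],"rotation":[0,0,0]},{"translation":[0,0,0.42],"rotation":[0,0,0]},{"translation":[0,0,0.54],"rotation":[0,0,0]},{"translation":[0,0,0.66],"rotation":[0,0,0]},{"translation":[0,0,0.78],"rotation":[0,0,0]},{"translation":[0,0,0.88],"rotation":[0,0,0]},{"translation":[0,0,0.95],"rotation":[0,0,0]},{"translation":[0,0,1],"rotation":[0,0,0]}]}}

```text
t: 59.58
eef_pos: [0.6161, 0.1531, 0.3542]
ee_rot: [-3.141, -0.001, -0.182]
force: [0.2, -0.2, -0.8]
width: 0.012
gripper_force: 30.0
```

Call:
{"name": "apply_moves", "arguments": {"steps": [{"translation":[-0.02,0,0.06],"rotation":[0,0,0]},{"translation":[-0.04,0,0.14],"rotation":[0,0,-0.05]},{"translation":[-0.07,0,0.22],"rotation":[0,0,-0.12]},{"translation":[-0.1,0,0.3],"rotation":[0,0,-0.22]},{"translation":[-0.14,0,0.37],"rotation":[0,0,-0.34]},{"translation":[-0.18,0,0.42],"rotation":[0,0,-0.48]},{"translation":[-0.22,0,0.44],"rotation":[0,0,-0.62]},{"translation":[-0.25,0,0.44],"rotation":[0,0,-0.76]},{"translation":[-0.28,0,0.44],"rotation":[0,0,-0.9]},{"translation":[-0.3,0,0.44],"rotation":[0,0,-1]}]}}

```text
t: 60.42
eef_pos: [0.5402, 0.1531, 0.462]
ee_rot: [3.14, 0.001, -0.71]
force: [-0.1, -1.2, -0.0]
width: 0.0119
gripper_force: 30.0
```

Call:
{"name": "apply_moves", "arguments": {"steps": [{"translation":[-0.03,-0.02,0],"rotation":[0,0,-0.08]},{"translation":[-0.07,-0.05,0],"rotation":[0,0,-0.18]},{"translation":[-0.11,-0.08,0],"rotation":[0,0,-0.3]},{"translation":[-0.16,-0.12,0],"rotation":[0,0,-0.42]},{"translation":[-0.21,-0.16,0],"rotation":[0,0,-0.54]},{"translation":[-0.25,-0.2,0],"rotation":[0,0,-0.66]},{"translation":[-0.29,-0.23,0],"rotation":[0,0,-0.78]},{"translation":[-0.32,-0.26,0],"rotation":[0,0,-0.88]},{"translation":[-0.35,-0.28,0],"rotation":[0,0,-0.95]},{"translation":[-0.368,-0.3,0],"rotation":[0,0,-1]}]}}

```text
t: 61.25
eef_pos: [0.4482, 0.0776, 0.4623]
ee_rot: [3.14, -0.0, -1.232]
force: [-0.1, -0.4, 0.3]
width: 0.0119
gripper_force: 30.0
```

Call:
{"name": "apply_moves", "arguments": {"steps": [{"translation":[0,-0.07,0],"rotation":[0,0,-0.08]},{"translation":[0,-0.17,0],"rotation":[0,0,-0.17]},{"translation":[0,-0.28,0],"rotation":[0,0,-0.27]},{"translation":[0,-0.4,0],"rotation":[0,0,-0.38]},{"translation":[0,-0.52,0],"rotation":[0,0,-0.49]},{"translation":[0,-0.64,0],"rotation":[0,0,-0.6]},{"translation":[0,-0.75,0],"rotation":[0,0,-0.7]},{"translation":[0,-0.85,0],"rotation":[0,0,-0.79]},{"translation":[0,-0.94,0],"rotation":[0,0,-0.86]},{"translation":[0,-1,0],"rotation":[0,0,-0.894]}]}}

```text
t: 62.08
eef_pos: [0.4487, -0.1738, 0.4621]
ee_rot: [3.14, -0.0, -1.701]
force: [0.6, 0.4, -0.1]
width: 0.0118
gripper_force: 30.0
```

Call:
{"name": "apply_moves", "arguments": {"steps": [{"translation":[0,-0.07,0],"rotation":[0,0,0]},{"translation":[0,-0.15,0],"rotation":[0,0,0]},{"translation":[0,-0.24,0],"rotation":[0,0,0]},{"translation":[0,-0.33,0],"rotation":[0,0,0]},{"translation":[0,-0.42,-0.04],"rotation":[0,0,0]},{"translation":[0,-0.49,-0.12],"rotation":[0,0,0]},{"translation":[0,-0.54,-0.24],"rotation":[0,0,0]},{"translation":[0,-0.551,-0.36],"rotation":[0,0,0]},{"translation":[0,-0.551,-0.48],"rotation":[0,0,0]},{"translation":[0,-0.551,-0.6],"rotation":[0,0,0]}]}}

```text
t: 62.92
eef_pos: [0.4483, -0.3101, 0.3105]
ee_rot: [3.14, 0.0, -1.699]
force: [0.6, 0.5, 0.0]
width: 0.0121
gripper_force: 30.0
```

Call:
{"name": "apply_moves", "arguments": {"steps": [{"translation":[0,0,-0.12],"rotation":[0,0,0]},{"translation":[0,0,-0.24],"rotation":[0,0,0]},{"translation":[0,0,-0.36],"rotation":[0,0,0]},{"translation":[0,0,-0.48],"rotation":[0,0,0]},{"translation":[0,0,-0.6],"rotation":[0,0,0]},{"translation":[0,0,-0.68],"rotation":[0,0,0]},{"translation":[0,0,-0.74],"rotation":[0,0,0]},{"translation":[0,0,-0.76],"rotation":[0,0,0]},{"translation":[0,0,-0.76],"rotation":[0,0,0]},{"translation":[0,0,-0.76],"rotation":[0,0,0]}]}}

```text
t: 63.75
eef_pos: [0.449, -0.31, 0.1232]
ee_rot: [3.141, -0.0, -1.697]
force: [1.0, -0.3, 0.3]
width: 0.0118
gripper_force: 30.0
```

```bash
python3 - <<'E'
from h import *
st(); m,a=snap('w22'); p=get_state()['eef_pos']; g=a.max(2)
y=np.array([.126,.992]); x=np.array([.992,-.126]); rm=np.array([.4448,-.3455])
T=(.509,-.354); print('tin',fit(m,a,box(m,T,.054,.03),.054,T,.03,.005))
# profile along carrier x at the -75 post, top of post z=.05
for t in(-.069,-.072,-.075,-.078,-.081):
    s=np.arange(-.036,.037,.003); P=np.array([(*(rm+t*y+q*x),.05) for q in s]); uv=proj(m,P).round().astype(int); print(t,uv[0],uv[-1],[int(g[v,u]) if 0<=u<560 and 0<=v<420 else -1 for u,v in uv])
# blade end location: axis px
for t in(.05,.08,.1,.12):
    q=proj(m,[(*(p[:2]-t*y),p[2])])[0].round().astype(int); print(t,q,g[q[1],q[0]-24:q[0]+25:4].tolist())
E
```

```text
t 63.75 pos [ 0.449  -0.31    0.1232] rpy [ 3.141 -0.    -1.697] w 0.0118 gf 30.0 F [ 1.  -0.3  0.3] q [-0.24  0.24 -0.41  0.   -0.92  0.12]
tin (array([ 0.5093, -0.3538]), 378, 0.00038)
-0.069 [342  53] [218  53] [167, 170, 169, 170, 168, 201, 172, 165, 146, 196, 190, 194, 192, 195, 194, 194, 198, 201, 176, 171, 157, 191, 190, 192, 199]
-0.072 [342  47] [218  47] [170, 170, 172, 171, 169, 195, 200, 190, 152, 194, 190, 192, 192, 193, 194, 200, 200, 200, 201, 194, 197, 193, 193, 200, 202]
-0.075 [343  42] [218  42] [171, 169, 174, 169, 168, 193, 203, 189, 147, 195, 192, 190, 191, 196, 198, 201, 199, 207, 203, 196, 196, 190, 194, 201, 199]
-0.078 [343  36] [218  36] [169, 167, 168, 170, 169, 194, 204, 188, 178, 178, 191, 189, 194, 194, 196, 201, 179, 181, 203, 199, 202, 202, 202, 202, 200]
-0.081 [343  31] [217  31] [168, 169, 170, 166, 169, 196, 149, 151, 195, 195, 189, 193, 190, 193, 195, 201, 200, 200, 200, 131, 201, 200, 199, 201, 199]
0.05 [281 166] [199, 201, 203, 199, 193, 192, 191, 194, 197, 191, 194, 195, 144]
0.08 [281  92] [161, 167, 184, 195, 194, 194, 192, 190, 192, 171, 180, 199, 159]
0.1 [281  39] [202, 202, 201, 195, 194, 194, 194, 192, 193, 195, 193, 199, 171]
0.12 [281 -17] [30, 34, 28, 30, 30, 32, 26, 37, 40, 30, 37, 33, 28]
```

The post horns straddle the computed rest line symmetrically. I'll lower into the notches.

Call:
{"name": "apply_moves", "arguments": {"steps": [{"translation":[0,0,-0.05],"rotation":[0,0,0]},{"translation":[0,0,-0.1],"rotation":[0,0,0]},{"translation":[0,0,-0.15],"rotation":[0,0,0]},{"translation":[0,0,-0.19],"rotation":[0,0,0]},{"translation":[0,0,-0.23],"rotation":[0,0,0]},{"translation":[0,0,-0.26],"rotation":[0,0,0]},{"translation":[0,0,-0.285],"rotation":[0,0,0]},{"translation":[0,0,-0.3],"rotation":[0,0,0]},{"translation":[0,0,-0.31],"rotation":[0,0,0]},{"translation":[0,0,-0.31],"rotation":[0,0,0]}]}}

```text
t: 64.63
eef_pos: [0.4487, -0.3098, 0.0452]
ee_rot: [3.141, 0.0, -1.698]
force: [0.0, -0.4, 0.1]
width: 0.0119
gripper_force: 30.0
```

Call:
{"name": "apply_moves", "arguments": {"steps": [{"translation":[0,0,-0.003],"rotation":[0,0,0]},{"translation":[0,0,-0.006],"rotation":[0,0,0]},{"translation":[0,0,-0.008],"rotation":[0,0,0]},{"translation":[0,0,-0.008],"rotation":[0,0,0]},{"translation":[0,0,-0.008],"rotation":[0,0,0]},{"translation":[0,0,-0.008],"rotation":[0,0,0]},{"translation":[0,0,-0.008],"rotation":[0,0,0]},{"translation":[0,0,-0.008],"rotation":[0,0,0]},{"translation":[0,0,-0.008],"rotation":[0,0,0]},{"translation":[0,0,-0.008],"rotation":[0,0,0]}]}}

```text
t: 65.47
eef_pos: [0.4488, -0.3098, 0.0436]
ee_rot: [-3.142, 0.0, -1.698]
force: [-0.6, -0.2, -0.4]
width: 0.012
gripper_force: 30.0
```

```bash
python3 - <<'E'
from h import *
st()
E
```

```text
t 65.47 pos [ 0.4488 -0.3098  0.0436] rpy [-3.142  0.    -1.698] w 0.012 gf 30.0 F [-0.6 -0.2 -0.4] q [-0.24  0.34 -0.5  -0.   -0.73  0.12]
```

Call:
{"name": "apply_moves", "arguments": {"steps": [{"translation":[0,0,-0.002],"rotation":[0,0,0]},{"translation":[0,0,-0.002],"rotation":[0,0,0]},{"translation":[0,0,-0.002],"rotation":[0,0,0]},{"translation":[0,0,-0.002],"rotation":[0,0,0]},{"translation":[0,0,-0.002],"rotation":[0,0,0]},{"translation":[0,0,-0.002],"rotation":[0,0,0]},{"translation":[0,0,-0.002],"rotation":[0,0,0]},{"translation":[0,0,-0.002],"rotation":[0,0,0]},{"translation":[0,0,-0.002],"rotation":[0,0,0]},{"translation":[0,0,-0.002],"rotation":[0,0,0]}], "jaw": 0.36}}

```text
t: 66.3
eef_pos: [0.4488, -0.3098, 0.0431]
ee_rot: [-3.142, -0.0, -1.698]
force: [-0.3, -0.9, -0.0]
width: 0.0281
gripper_force: 0.0
```

Call:
{"name": "apply_moves", "arguments": {"steps": [{"translation":[0,0,0.03],"rotation":[0,0,0]},{"translation":[0,0,0.08],"rotation":[0,0,0]},{"translation":[0,0,0.15],"rotation":[0,0,0]},{"translation":[0,0,0.24],"rotation":[0,0,0]},{"translation":[0,0,0.35],"rotation":[0,0,0]},{"translation":[0,0,0.48],"rotation":[0,0,0]},{"translation":[0,0,0.6],"rotation":[0,0,0]},{"translation":[0,0,0.72],"rotation":[0,0,0]},{"translation":[0,0,0.84],"rotation":[0,0,0]},{"translation":[0,0,0.94],"rotation":[0,0,0]}]}}

```text
t: 67.13
eef_pos: [0.4488, -0.3099, 0.2813]
ee_rot: [-3.139, -0.001, -1.698]
force: [0.8, -0.6, 0.5]
width: 0.0281
gripper_force: 0.0
```

Call:
{"name": "apply_moves", "arguments": {"steps": [{"translation":[0,0,0.1],"rotation":[0,0,0]},{"translation":[0,0,0.2],"rotation":[0,0,0]},{"translation":[0,0,0.2],"rotation":[0,0,0]},{"translation":[0,0,0.2],"rotation":[0,0,0]},{"translation":[0,0,0.2],"rotation":[0,0,0]},{"translation":[0,0,0.2],"rotation":[0,0,0]},{"translation":[0,0,0.2],"rotation":[0,0,0]},{"translation":[0,0,0.2],"rotation":[0,0,0]},{"translation":[0,0,0.2],"rotation":[0,0,0]},{"translation":[0,0,0.2],"rotation":[0,0,0]}]}}

```text
t: 67.97
eef_pos: [0.4487, -0.3097, 0.3277]
ee_rot: [3.141, 0.0, -1.698]
force: [-0.3, -0.3, -0.1]
width: 0.0279
gripper_force: 0.0
```

```bash
python3 - <<'E'
from h import *
st(); m,a=snap('w23'); g=a.max(2)
y=np.array([.126,.992]); x=np.array([.992,-.126]); rm=np.array([.4448,-.3455])
d=(g<60).astype('u1'); d[256:]=0; N,l,s,c=cv2.connectedComponentsWithStats(d)
for i in range(1,N):
    if 300<s[i][4]<9000:
        v,u=np.nonzero(l==i); r=cv2.minAreaRect(onplane(m,np.c_[u,v],.0465)[:,:2].astype('f4')); q=np.array(r[0])-rm; print(s[i],np.round(r[0],4),np.round(r[1],4),round(r[2],1),'carrier xy',round(q@x,4),round(q@y,4))
C=(.522,-.267); T=(.509,-.354)
print('tin',fit(m,a,box(m,T,.054,.03),.054,T,.03,.005),'lid',fit(m,a,box(m,C,.052,.0225,6,254),.052,C,.0225,.006,30,90))
B=(.4995,-.4405); 
for z,r in((.087,.0105),(.105,.006)): print('cap/tip',z,fit(m,a,box(m,B,z,r,5),z,B,r,.004,20,60))
mt=camera_model('top'); t=grab_frame('top'); cv2.imwrite('pics/top2.png',t); t0=cv2.imread('pics/top0.png')
for n,(u,v) in(('empty',(187,256)),('marker',(229,172))): 
    w=lambda im:im[v-34:v+34,u-22:u+22].astype(int); print(n,'max diff',abs(w(t)-w(t0)).max(2)[abs(w(t)-w(t0)).max(2)>40].size)
E
```

```text
t 67.97 pos [ 0.4487 -0.3097  0.3277] rpy [ 3.141  0.    -1.698] w 0.0279 gf 0.0 F [-0.3 -0.3 -0.1] q [-0.24  0.09 -0.11  0.   -1.37  0.12]
[203  48  35  34 738] [ 0.499  -0.4371] [0.0347 0.0376] 82.3 carrier xy 0.0653 -0.084
[194 110  60  61 620] [ 0.5089 -0.3542] [0.0691 0.0688] 81.7 carrier xy 0.0647 -0.0005
[273 149  10  71 674] [ 0.4534 -0.2942] [0.0854 0.011 ] 82.8 carrier xy 0.002 0.052
[350 158 121  98 706] [ 0.2886 -0.2435] [0.1228 0.1554] 82.4 carrier xy -0.1678 0.0815
tin (array([ 0.509 , -0.3537]), 170, 0.00035) lid (array([ 0.5219, -0.2665]), 135, 0.00042)
cap/tip 0.087 (array([ 0.5003, -0.4393]), 79, 0.00037)
cap/tip 0.105 (array([ 0.4987, -0.4416]), 41, 0.00053)
empty max diff 418
marker max diff 505
```

```bash
python3 - <<'E'
from h import *
mt=camera_model('top'); t=cv2.imread('pics/top2.png'); t0=cv2.imread('pics/top0.png')
for n,u,v,r in(('empty',187,256,14),('marker',229,172,12)):
    T=t0[v-r*(2 if n=='marker' else 1):v+r*(2 if n=='marker' else 1),u-r:u+r]; o=t[v-45:v+45 if n=='marker' else v+24,u-24:u+24]
    q=cv2.matchTemplate(o,T,cv2.TM_CCOEFF_NORMED); _,mx,_,loc=cv2.minMaxLoc(q); print(n,mx,'expected',(24-r,45-r*(2 if n=='marker' else 1)),'got',loc)
E
```

```text
empty 0.997620701789856 expected (10, 31) got (10, 31)
marker 0.8620190620422363 expected (12, 21) got (13, 14)
```

```bash
python3 - <<'E'
from h import *
m=camera_model('top')
for f in('top0','top2'):
    a=cv2.imread(f'pics/{f}.png'); d=np.zeros(a.shape[:2],'u1'); d[140:205,215:242]=(a.max(2)[140:205,215:242]<60)
    b=np.zeros_like(d); b[140:205,215:242]=((a[...,0].astype(int)-a[...,2])>40)[140:205,215:242]
    for n,k in(('dark',d),('blue',b)):
        v,u=np.nonzero(k); print(f,n,len(u),u.mean().round(1) if len(u) else '',v.mean().round(1) if len(u) else '',v.min() if len(u) else '',v.max() if len(u) else '')
E
```

```text
top0 dark 109 227.5 179.0 162 196
top0 blue 29 230.1 154.8 149 160
top2 dark 86 227.6 177.4 162 195
top2 blue 36 230.3 154.1 149 161
```

The marker and empty tin have not moved, and all four items are in place. I'll hand in.

```bash
python3 -c "
from station import *
print(job_done())"
```

```text
the job is handed in; nothing more can be done
None
```

I handed the job in at about 68 s. By camera measurement the soil tin, crucible and dropper bottle are in their wells and the spatula is across both rests (about 2 mm off centre), with the empty tin and marker unmoved; `job_done()` returned no verdict.

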